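# Tip the rinsed stoppers into the draining basket and hang it up

## Task

The rinsed flask stoppers have to drip dry: tip those in the handled beaker into the empty wire basket on the bench, stand the beaker back upright on the bench, and put the stoppers that lie about on the bench into the basket too. Then, with every stopper in it, hang the basket by the notch in the middle of its handle on whichever hook of the draining stand is free. Leave the basket already hanging there on its hook and do not push the timer or the dish aside.

Things in the scene. Friction and masses are not known exactly. Their poses are not given: they have to be found in the camera images.
- beaker: White plastic beaker with a handle, holding 3 to 5 stoppers. 75 mm high, round, flaring from 72 mm across at the foot to 96 mm at the rim; wall 3 mm, floor 4 mm, smooth inside (friction about 0.25); about 0.12 kg empty. Origin at the centre of the underside, z up; handle on its -x side, so the pouring lip is at x = 48 mm. Its handle points roughly to the right.
- beaker_grip (a point): Middle of the upright grip of the beaker's handle, at x = -70 mm, z = 44 mm in the beaker; axes as the beaker's. The grip is 12 mm thick (x), 14 mm wide (y) and runs from z = 22 to 66 mm; arms 14 mm wide join it to the wall at top and bottom.
- basket: Draining basket of steel wire, a box open at the top: 108 mm along its x, 104 mm along its y, 50 mm high, walls and floor 3 mm thick, about 0.24 kg. A rigid arch handle of 9 mm round bar stands over it in the plane y = 0, its legs at x = +-52 mm. Origin at the centre of the underside, z up. Empty, on the bench; its x axis (the handle bar) points roughly away from the robot and to the left.
- basket_notch (a point): Top middle of the basket's handle, where the bar is bent up into a peaked notch: on the bar's axis, 150 mm above the basket's underside. The notch runs from x = -12 to 12 mm; beside it the bar is level (shoulders, axis 140 mm above the underside) out to |x| = 44 mm. Gripped by a shoulder, the notch stays free for the hook.
- stand: Draining stand, fixed: steel plate 140 x 240 x 10 mm, upright 12 mm rod at its back, 275 mm high, and a cross bar with two hooks side by side, 165 mm apart, that point to the stand's -x (roughly towards the robot). Origin at the centre of the plate's underside.
- hung_left: Another such basket, empty, same size and axes, that hangs on the left hook (the stand's +y) in some starts, its handle bar square to the hook. Absent (None) if that hook is free.
- hung_right: The same, hanging on the right hook (the stand's -y) in the other starts. Just one of the two is there.
- hung_left_notch (a point): Middle of the handle notch of the basket on the left hook.
- hung_right_notch (a point): Middle of the handle notch of the basket on the right hook.
- lab_timer: Bench timer lying on its back, 62 x 66 x 18 mm; not part of the job.
- dish_35b: Small culture dish, 38 mm across, 10 mm high; not part of the job.
- hook_left (a point): Lowest point of the left hook's trough, on the axis of its 8 mm round bar, 220 mm above the bench; a notch resting here has its bar axis 11 mm higher. Axes as the stand's. In front the tip turns up: its end is 20 mm towards -x and, with its rounding, 30 mm above the trough's axis. Behind, the hook rises gently along +x for 91 mm to the cross bar.
- hook_right (a point): Lowest point of the right hook's trough, on the axis of its 8 mm round bar, 220 mm above the bench; a notch resting here has its bar axis 11 mm higher. Axes as the stand's. In front the tip turns up: its end is 20 mm towards -x and, with its rounding, 30 mm above the trough's axis. Behind, the hook rises gently along +x for 91 mm to the cross bar.
- stopper_0: Grey plastic flask stopper, a tapered plug 24 mm long, 22 mm across at the wide end, 18 mm at the narrow end, 12 g. Origin at its middle; z along its axis towards the narrow end. In the beaker at the start.
- stopper_1: Grey plastic flask stopper, a tapered plug 24 mm long, 22 mm across at the wide end, 18 mm at the narrow end, 12 g. Origin at its middle; z along its axis towards the narrow end. In the beaker at the start.
- stopper_2: Grey plastic flask stopper, a tapered plug 24 mm long, 22 mm across at the wide end, 18 mm at the narrow end, 12 g. Origin at its middle; z along its axis towards the narrow end. In the beaker at the start, or absent (None).
- stopper_3: Grey plastic flask stopper, a tapered plug 24 mm long, 22 mm across at the wide end, 18 mm at the narrow end, 12 g. Origin at its middle; z along its axis towards the narrow end. In the beaker at the start, or absent (None).
- stopper_4: Grey plastic flask stopper, a tapered plug 24 mm long, 22 mm across at the wide end, 18 mm at the narrow end, 12 g. Origin at its middle; z along its axis towards the narrow end. In the beaker at the start, or absent (None).
- stopper_5: Grey plastic flask stopper, a tapered plug 24 mm long, 22 mm across at the wide end, 18 mm at the narrow end, 12 g. Origin at its middle; z along its axis towards the narrow end. Stands loose on the bench on its wide end, or absent (None).
- stopper_6: Grey plastic flask stopper, a tapered plug 24 mm long, 22 mm across at the wide end, 18 mm at the narrow end, 12 g. Origin at its middle; z along its axis towards the narrow end. Stands loose on the bench on its wide end, or absent (None).
- stopper_7: Grey plastic flask stopper, a tapered plug 24 mm long, 22 mm across at the wide end, 18 mm at the narrow end, 12 g. Origin at its middle; z along its axis towards the narrow end. Stands loose on the bench on its wide end, or absent (None).

How it is judged (in metres and radians):
On the way, in this order (a step that is already met when the one before it is completed fails the run):
1. the beaker is tipped over the basket (angle between beaker's own z axis and vertical above 0.9 rad and horizontal distance between beaker and basket below 0.2 m and height (world z) of beaker above 0.05 m), for 0.1 s.
2. all stoppers lie in the basket while it still stands on the bench, and the beaker is upright again (x of stopper_0 in the frame of basket between -0.053 and 0.053 m and y of stopper_0 in the frame of basket between -0.051 and 0.051 m and z of stopper_0 in the frame of basket between 0 and 0.058 m and x of stopper_1 in the frame of basket between -0.053 and 0.053 m and y of stopper_1 in the frame of basket between -0.051 and 0.051 m and z of stopper_1 in the frame of basket between 0 and 0.058 m and x of stopper_2 in the frame of basket between -0.053 and 0.053 m and y of stopper_2 in the frame of basket between -0.051 and 0.051 m and z of stopper_2 in the frame of basket between 0 and 0.058 m and x of stopper_3 in the frame of basket between -0.053 and 0.053 m and y of stopper_3 in the frame of basket between -0.051 and 0.051 m and z of stopper_3 in the frame of basket between 0 and 0.058 m and x of stopper_4 in the frame of basket between -0.053 and 0.053 m and y of stopper_4 in the frame of basket between -0.051 and 0.051 m and z of stopper_4 in the frame of basket between 0 and 0.058 m and x of stopper_5 in the frame of basket between -0.053 and 0.053 m and y of stopper_5 in the frame of basket between -0.051 and 0.051 m and z of stopper_5 in the frame of basket between 0 and 0.058 m and x of stopper_6 in the frame of basket between -0.053 and 0.053 m and y of stopper_6 in the frame of basket between -0.051 and 0.051 m and z of stopper_6 in the frame of basket between 0 and 0.058 m and x of stopper_7 in the frame of basket between -0.053 and 0.053 m and y of stopper_7 in the frame of basket between -0.051 and 0.051 m and z of stopper_7 in the frame of basket between 0 and 0.058 m and angle between beaker's own z axis and vertical below 0.3 rad and height (world z) of basket below 0.012 m and angle between basket's own z axis and vertical below 0.15 rad), for 0.2 s.
3. the basket hangs with its notch on a hook ((distance between basket_notch and hook_left below 0.02 m or distance between basket_notch and hook_right below 0.02 m) and angle between basket's own z axis and vertical below 0.3 rad), for 0.2 s.
At the end, for the whole second after the job is handed in: Every stopper that is there lies inside the basket; the basket hangs by its notch on the free hook (notch within 20 mm of the hook's trough, basket within 0.3 rad of upright) and is at rest; the beaker stands upright on the bench; the basket that was hanging there still hangs on its hook (all of step 3 and x of stopper_0 in the frame of basket between -0.053 and 0.053 m and y of stopper_0 in the frame of basket between -0.051 and 0.051 m and z of stopper_0 in the frame of basket between 0 and 0.058 m and x of stopper_1 in the frame of basket between -0.053 and 0.053 m and y of stopper_1 in the frame of basket between -0.051 and 0.051 m and z of stopper_1 in the frame of basket between 0 and 0.058 m and x of stopper_2 in the frame of basket between -0.053 and 0.053 m and y of stopper_2 in the frame of basket between -0.051 and 0.051 m and z of stopper_2 in the frame of basket between 0 and 0.058 m and x of stopper_3 in the frame of basket between -0.053 and 0.053 m and y of stopper_3 in the frame of basket between -0.051 and 0.051 m and z of stopper_3 in the frame of basket between 0 and 0.058 m and x of stopper_4 in the frame of basket between -0.053 and 0.053 m and y of stopper_4 in the frame of basket between -0.051 and 0.051 m and z of stopper_4 in the frame of basket between 0 and 0.058 m and x of stopper_5 in the frame of basket between -0.053 and 0.053 m and y of stopper_5 in the frame of basket between -0.051 and 0.051 m and z of stopper_5 in the frame of basket between 0 and 0.058 m and x of stopper_6 in the frame of basket between -0.053 and 0.053 m and y of stopper_6 in the frame of basket between -0.051 and 0.051 m and z of stopper_6 in the frame of basket between 0 and 0.058 m and x of stopper_7 in the frame of basket between -0.053 and 0.053 m and y of stopper_7 in the frame of basket between -0.051 and 0.051 m and z of stopper_7 in the frame of basket between 0 and 0.058 m and angle between beaker's own z axis and vertical below 0.15 rad and height (world z) of beaker between -0.01 and 0.01 m and distance between hung_left_notch and hook_left below 0.025 m and distance between hung_right_notch and hook_right below 0.025 m and linear speed of basket below 0.05 m/s and linear speed of beaker below 0.02 m/s); the robot touches nothing.
It fails at once if the basket already hanging is knocked off its hook (not (distance between hung_left_notch and hook_left below 0.035 m) or not (distance between hung_right_notch and hook_right below 0.035 m)).
It fails at once if a bystander (timer, dish) is pushed more than 40 mm (distance of any of lab_timer, dish_35b from where it was at the start of the episode above 0.04 m).
Of hung_left, hung_right only 1 to 1 are there at a start; the rules pass over those that are not, and their reading is None.
Of stopper_2, stopper_3, stopper_4 only 1 to 3 are there at a start; the rules pass over those that are not, and their reading is None.
Of stopper_5, stopper_6, stopper_7 only 1 to 3 are there at a start; the rules pass over those that are not, and their reading is None.
At some moment in a run one of basket, stopper_6 may be knocked a few centimetres aside while the robot is not near it.
It also fails if it takes over 200 s, if anything falls off the work surface, if the arm or the gripper's body presses on something with over 40 N, if the wrist force passes 120 N, or if a joint passes its speed limit or range.

## Robot

A 6-joint arm with a two-finger parallel gripper is mounted at the origin on a cart in front of the work surface, level with it; the furniture and walls round the work are solid. World frame = base frame: x ahead of the robot, y to its left, z up, the work surface at z = 0. Lengths are in m, angles in degrees, forces in N, time in s.
With the tool pointing down it reaches from about 0.4 to 0.825 m from the base axis. Payload 7 kg.
Tool frame: the origin (TCP) lies between the finger pads; the fingertips stand 19 mm ahead of it and the grasp point (between the pads) is the TCP; z points along the fingers, y is the line along which they close (so a half turn about z gives the same grasp; the last joint's range is limited). The gripper opens to 88 mm and grips with 3 to 60 N. Pads are 19 mm wide; open, the fingers measure 130 mm over their backs; the gripper's body (78 mm by 193 mm) begins 47 mm behind the grasp point.
Start: joints at [91.45, 20.546, 0.682, 0, -70.136, -16.507], TCP at [0.175, 0.652, 0.246] pointing down, gripper open.
Joint ranges: [-176.03, 176.03], [-82.01, 121.73], [-58.28, 71.71], [-173.87, 95.51], [-174.79, -0.11], [-173.66, 173.66]. Speed limits (degrees/s): [136.94, 136.94, 172.46, 180, 180, 180].

## Interface

Orientations are given as [roll, pitch, yaw] about the fixed x, y, z axes, in that order (R = Rz(yaw) Ry(pitch) Rx(roll)).
In Python, from plant import r gives the robot as it stands. The module is installed in compiled form; this text tells all that it offers.
- The arm moves only by the shell command python3 -m pendant 'ROWS' [OPENING] [FORCE]. ROWS is JSON, a list of rows, each a list of 6 numbers: the shift along the tool's x, y, z in mm, then the turn, a rotation vector about the tool's x, y, z in rad. In form: [[tx, ty, tz, wx, wy, wz], ...]. A call has 1 to 20 rows; each row is the pose to reach, as a shift and turn from the pose commanded when the call began, along the tool's axes at that moment; what a row does not reach only later rows make up. A row lasts 1/8 s, in which the tool goes at most 62.5 mm and 10.7 degrees, less where a joint would pass 70% of its speed; a pose out of reach is approached as far as the arm can. A call with a gripper value outside its range is refused whole. OPENING is the finger opening in mm, from 0 to 87.6, set as the call begins (- or left out, the last holds). The fingers move at their own pace and stop on an object; FORCE is the grip in N (left out, the last holds). Time passes only in rows, so rows that repeat a pose let the fingers close. It gives the time, the measured TCP pose, the force, the opening and the grip force at its end, in the units of the state.
- r.get_state(): the state, without advancing time (a new reading comes with each control period).
- r.capture(name): name is "side" or "top"; returns the picture (400x640x3 uint8, red, green, blue); there is no depth.
- r.camera_params(name): a dict with "mtx" (3x3 intrinsics, pixels), "rvec" (rotation vector, rad) and "tvec" (3), from world to camera coordinates, as OpenCV has them. Camera axes: x right, y down, z forward; pixel columns grow to the right and rows downward; lengths in m; the calibration is good to about 2 mm. A picture is of the moment at which its call begins. camera_params takes no time and is no camera call.
- r.close_job(): hands the job in; it is judged then, once.
The state is a dict: "time_s": time; "joints": joint angles; "qd": joint speeds; "joint_torque": joint torques, N m; "tcp_pos": TCP position; "eef_rot": TCP orientation; "contact_force": force on the tool from outside, world axes, zero at the start; "moment": the same for the moment, N m; "gripper_width": finger opening in m; "gripper_force": force on a finger pad.
Only numpy, scipy, OpenCV 4.12 (cv2) and the standard library are available. Lean on these libraries where they do the work, as an engineer would, in place of code of your own. Each camera call takes 0.05 s, during which the arm holds its last target. There are 200 camera calls.

## Working session

There is one attempt and no reset: what is moved stays moved. The work goes in short steps, Python scripts to look and compute and a shell command to move; the robot and the scene stay as the last step left them, time stands still between calls to the robot, and variables do not carry over. Pictures are saved under pics/ and viewed, at most 14 in all, crops included, and the job is handed in when it is done.

```bash
mkdir -p pics; cat > h.py <<'E'
import numpy as np, cv2
from scipy.spatial.transform import Rotation as R
from plant import r
def cap(name,fn=None):
    im=r.capture(name)
    if fn: cv2.imwrite('pics/'+fn,im[:,:,::-1])
    return im
def cam(name):
    p=r.camera_params(name); M=R.from_rotvec(np.ravel(p['rvec'])).as_matrix()
    return np.array(p['mtx']),M,np.ravel(p['tvec'])
def ray(name,uv):
    K,M,t=cam(name); d=M.T@np.linalg.solve(K,[uv[0],uv[1],1]); return -M.T@t,d/np.linalg.norm(d)
def atz(name,uv,z):
    c,d=ray(name,uv); return c+d*(z-c[2])/d[2]
def tri(uvs,uvt):
    A=[];b=[]
    gap=None
    c1,d1=ray('side',uvs);c2,d2=ray('top',uvt)
    s=np.linalg.lstsq(np.array([d1,-d2]).T,c2-c1,rcond=None)[0]
    p,q=c1+s[0]*d1,c2+s[1]*d2
    return (p+q)/2,np.linalg.norm(p-q)
def proj(name,P):
    K,M,t=cam(name); p=(K@(M@np.atleast_2d(P).T+t[:,None])).T; return p[:,:2]/p[:,2:]
def rel(pos,rpy):
    """row (mm, rotvec) from current pose to target world pose"""
    s=r.get_state(); R0=R.from_euler('xyz',s['eef_rot'],degrees=True); R1=R.from_euler('xyz',rpy,degrees=True)
    return np.r_[R0.inv().apply(np.array(pos)-s['tcp_pos'])*1000,(R0.inv()*R1).as_rotvec()]
E
python3 - <<'E'
from h import *
np.set_printoptions(precision=4,suppress=True)
s=r.get_state(); print(s)
for n in('side','top'):
    im=cap(n,n+'0.png'); c,d=ray(n,(320,200)); print(n,c,d,cam(n)[0][0,0])
E
```

```text
{'time_s': 0.0, 'joints': array([ 91.4512,  20.5937,   0.6337,  -0.0195, -70.1347, -16.5071]), 'qd': array([ 0.0081,  0.0314, -0.0026, -0.1115,  0.1223, -0.0118]), 'joint_torque': array([ -0.0013, -58.2712,  29.3047,   6.9974,   0.007 ,  -0.0002]), 'tcp_pos': array([0.1752, 0.6514, 0.2446]), 'eef_rot': array([179.9039,  -0.0094, -15.0625]), 'contact_force': array([ 0.598 ,  0.9246, -0.2218]), 'moment': array([ 0.0054,  0.0439, -0.0179]), 'gripper_force': 0.0, 'gripper_width': 0.08803828140719137}
side [0.4483 0.9537 0.7048] [ 0.029  -0.8113 -0.5839] 404.8474721904368
top [0.31   0.1869 1.2156] [ 0.1427  0.0062 -0.9897] 412.6118910868124
```

View pics/side0.png

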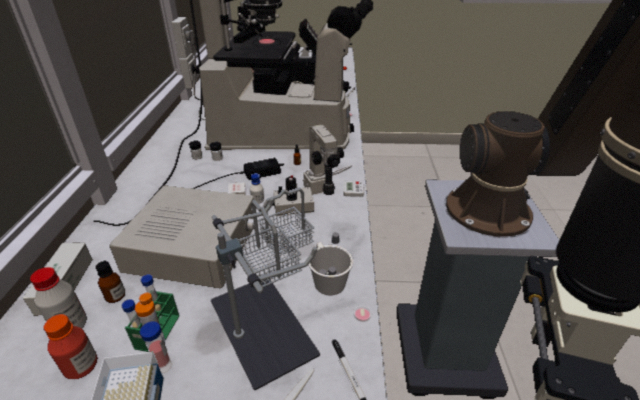

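View pics/top0.png

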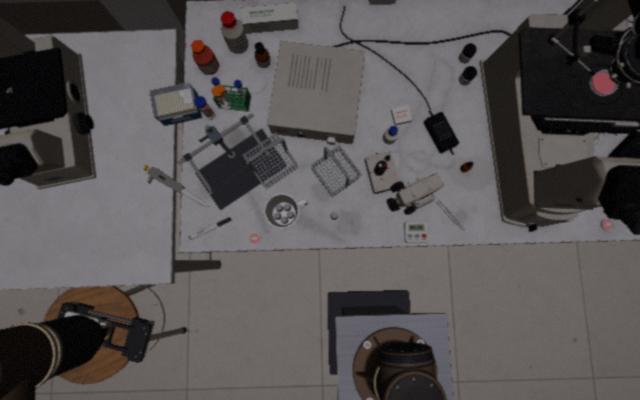

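The side view shows the stand at about (265,330) px, with one basket hung and a second one behind it, and the beaker at (330,268). The top view shows the stand at (240,165), hung basket at (270,160), empty basket at (335,172), beaker at (283,211), a loose stopper at (334,216), the dish at (255,238) and the timer at (416,232). I'll enlarge both.

```bash
python3 - <<'E'
import cv2
a=cv2.imread('pics/top0.png')[95:255,175:375]; cv2.imwrite('pics/t0c.png',cv2.resize(a,None,fx=3.75,fy=3.75,interpolation=cv2.INTER_CUBIC))
a=cv2.imread('pics/side0.png')[160:390,190:390]; cv2.imwrite('pics/s0c.png',cv2.resize(a,None,fx=2.6,fy=2.6,interpolation=cv2.INTER_CUBIC))
E
```

```text
(no output)
```

View pics/t0c.png

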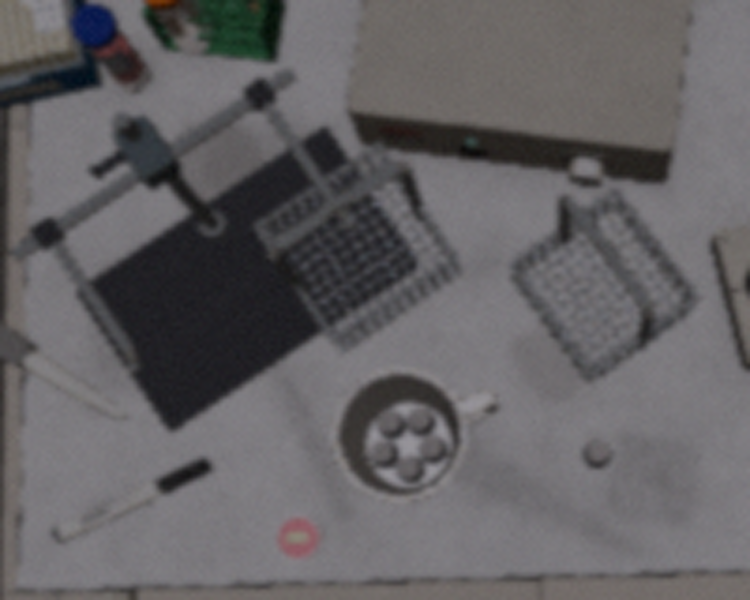

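View pics/s0c.png

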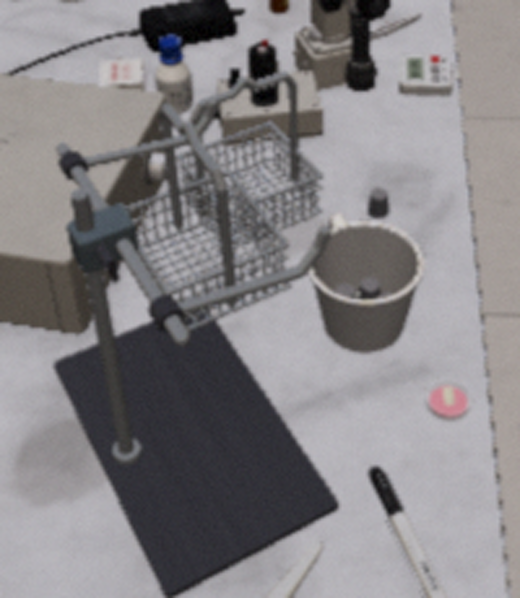

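The beaker holds five stoppers. One loose stopper is at crop (597,453). The left hook is free, and the right one carries the hung basket. Next I work out positions from these pixels.

```bash
cat >> h.py <<'E'
T=lambda u,v:(175+u/3.75,95+v/3.75)
S=lambda u,v:(190+u/2.6,160+v/2.6)
np.set_printoptions(precision=4,suppress=True)
E
python3 - <<'E'
from h import *
for n,a,b in [('hooktip',(322,232),(133,368)),('bkrim',(367,264),(401,433)),('bkhandle top',(340,222),(485,402)),('stopper top',(378,194),(597,453)),('notch',(245,82),(612,262)),
  ('crossbar clampL',(165,310),(47,232)),('clampR',(70,160),(260,93)),('dish',(448,398),(298,537))]:
    print(n,*tri(S(*a),T(*b)))
print('plate corners z.01'); 
for p in [(175,430),(325,130)]: print(atz('top',T(*p),.01))
for p in [(55,365),(335,508),(170,595)]: print(atz('side',S(*p),.01))
print('basket rim');q=[]
for p in [(515,268),(590,380),(693,295),(618,190)]: q.append(atz('top',T(*p),.05)); print(q[-1])
q=np.array(q); print(q.mean(0),np.linalg.norm(np.diff(q,axis=0),axis=1))
print('handle px legs',atz('top',T(570,200),.13),atz('top',T(645,335),.05))
E
```

```text
hooktip [0.4751 0.454  0.2435] 0.0019947046083090276
bkrim [0.4476 0.3016 0.0679] 0.002652784748208549
bkhandle top [0.4718 0.2387 0.058 ] 0.0002802897669267369
stopper top [0.4358 0.1543 0.0202] 0.0018928303698984256
notch [0.5614 0.1426 0.1431] 0.007080680901255298
crossbar clampL [0.5679 0.5147 0.2323] 0.0004950736970146121
clampR [0.6593 0.3757 0.2334] 0.0024410516903765034
dish [0.3773 0.3891 0.0042] 0.0001082035116879025
plate corners z.01
[0.4633 0.4846 0.01  ]
[0.7044 0.3657 0.01  ]
[0.7065 0.374  0.01  ]
[0.4658 0.4977 0.01  ]
[0.5762 0.5692 0.01  ]
basket rim
[0.5767 0.2138 0.05  ]
[0.4877 0.1587 0.05  ]
[0.5515 0.0775 0.05  ]
[0.6364 0.1323 0.05  ]
[0.5631 0.1456 0.05  ] [0.1046 0.1033 0.101 ]
handle px legs [0.6075 0.171  0.13  ] [0.5214 0.1156 0.05  ]
```

Every measured height and size agrees with the text: rim at 0.068 (0.075 stated), hook spacing 166 mm, and basket sides 101–105 mm. I'll pick up the loose stopper first.

```bash
python3 - <<'E'
from h import *
print(rel([.436,.154,.12],[180,0,-57.7]).round(3)); print('stopper z0',atz('top',T(597,453),.022))
for n,p in [('timer',(416,232)),('block',(380,172)),('bottle',(391,133))]: print(n,atz('top',p,.02))
E
```

```text
[381.036 412.341 125.403   0.001  -0.001   0.744]
stopper z0 [0.4347 0.1544 0.022 ]
timer [ 0.3813 -0.0804  0.02  ]
block [0.5611 0.0148 0.02  ]
bottle [ 0.6796 -0.0241  0.02  ]
```

```bash
python3 -m pendant '[[380,412,125,0,0,0.744],[380,412,125,0,0,0.744],[380,412,125,0,0,0.744],[380,412,125,0,0,0.744],[380,412,125,0,0,0.744],[380,412,125,0,0,0.744],[380,412,125,0,0,0.744],[380,412,125,0,0,0.744],[380,412,125,0,0,0.744],[380,412,125,0,0,0.744],[380,412,125,0,0,0.744],[380,412,125,0,0,0.744],[380,412,125,0,0,0.744],[380,412,125,0,0,0.744],[380,412,125,0,0,0.744]]' 50
python3 - <<'E'
from h import *
print(r.get_state()['joints'],rel([.435,.154,.023],[180,0,-57.7]).round(3))
E
```

```text
time_s: 1.98
tcp_pos: [0.4352, 0.1557, 0.1207]
eef_rot: [-180.0, 0.0, -57.6]
contact_force: [-0.4, 0.1, -0.2]
gripper_width: 0.0497
gripper_force: 0.0
[ 44.2091   7.6904 -35.1553   0.0005 -47.1388 -11.8403] [ 1.379  1.088 97.689 -0.     0.     0.001]
```

```bash
python3 -m pendant '[[1,1,50,0,0,0],[1,1,85,0,0,0],[1,1,97,0,0,0],[1,1,97,0,0,0],[1,1,97,0,0,0]]' && python3 -m pendant '[[0,0,0,0,0,0],[0,0,0,0,0,0],[0,0,0,0,0,0],[0,0,0,0,0,0],[0,0,0,0,0,0],[0,0,0,0,0,0]]' 0 10 && python3 -m pendant '[[0,0,-50,0,0,0],[0,0,-110,0,0,0],[0,0,-140,0,0,0],[0,0,-140,0,0,0]]'
python3 - <<'E'
from h import *
im=cap('top','t1.png')
c=np.array([.563,.1455]);y=np.array([-.534,.845])
print(rel([*(c+.025*y),.16],[180,0,-57.7]).round(3))
E
```

```text
time_s: 2.6
tcp_pos: [0.4357, 0.1545, 0.0247]
eef_rot: [-179.9, 0.0, -57.7]
contact_force: [0.9, -0.4, 0.6]
gripper_width: 0.0499
gripper_force: 0.0
time_s: 3.35
tcp_pos: [0.4351, 0.154, 0.0238]
eef_rot: [-180.0, -0.0, -57.7]
contact_force: [-0.8, 0.4, 5.4]
gripper_width: 0.021
gripper_force: 10.2
time_s: 3.85
tcp_pos: [0.436, 0.1547, 0.1659]
eef_rot: [-179.7, 0.0, -57.7]
contact_force: [-0.5, -0.0, -1.3]
gripper_width: 0.021
gripper_force: 10.0
[  50.641 -103.513    4.334   -0.002    0.001    0.   ]
```

```bash
python3 -m pendant '[[25,-50,0,0,0,0],[50,-103,0,0,0,0],[50,-103,0,0,0,0],[50,-103,0,0,0,0],[50,-103,25,0,0,0],[50,-103,50,0,0,0],[50,-103,53,0,0,0],[50,-103,53,0,0,0]]' && python3 -m pendant '[[0,0,0,0,0,0],[0,0,0,0,0,0],[0,0,0,0,0,0]]' 45 && python3 -m pendant '[[0,0,-60,0,0,0],[0,0,-120,0,0,0],[80,60,-120,0,0,0],[120,120,-120,0,0,0],[120,180,-120,0,0,0],[120,180,-120,0,0,0],[120,180,-120,0,0,0],[120,180,-120,0,0,0]]'
python3 - <<'E'
from h import *
a=cap('top')[95:255,175:375,::-1]; cv2.imwrite('pics/t2c.png',cv2.resize(a,None,fx=3.75,fy=3.75,interpolation=cv2.INTER_CUBIC))
E
```

```text
time_s: 4.9
tcp_pos: [0.5484, 0.1667, 0.1111]
eef_rot: [-180.0, -0.0, -57.6]
contact_force: [-0.3, -0.3, -0.5]
gripper_width: 0.0206
gripper_force: 10.0
time_s: 5.28
tcp_pos: [0.5489, 0.1668, 0.111]
eef_rot: [-180.0, 0.0, -57.7]
contact_force: [-0.7, -0.7, 0.1]
gripper_width: 0.0426
gripper_force: 0.0
time_s: 6.28
tcp_pos: [0.4613, -0.0309, 0.231]
eef_rot: [-179.9, -0.0, -57.7]
contact_force: [-0.0, 0.2, 0.7]
gripper_width: 0.0449
gripper_force: 0.0
```

View pics/t2c.png

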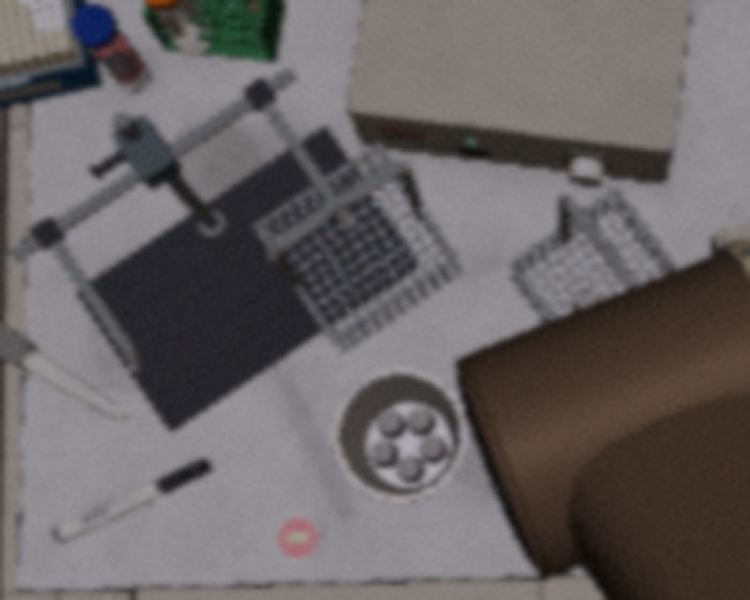

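The top view shows the beaker unmoved at crop (400,433) and the basket still in place. The arm hides the basket's near half. Next is the tilted pre-grasp at the beaker handle.

```bash
cat >> h.py <<'E'
def tilt(az,al):
    """tool approach tilted al deg from vertical toward azimuth az; tool x in that vertical plane"""
    a,b=np.radians(az),np.radians(al); bx=np.array([np.cos(a),np.sin(a),0]); u=np.array([0,0,1.])
    z=bx*np.sin(b)-u*np.cos(b); x=bx*np.cos(b)+u*np.sin(b)
    return R.from_matrix(np.array([x,np.cross(z,x),z]).T)
def relR(pos,R1):
    s=r.get_state(); R0=R.from_euler('xyz',s['eef_rot'],degrees=True)
    return np.r_[R0.inv().apply(np.array(pos)-s['tcp_pos'])*1000,(R0.inv()*R1).as_rotvec()].round(3)
E
python3 - <<'E'
from h import *
c=atz('top',T(401,433),.075); h=atz('top',T(485,402),.066); d=c-h; az=np.degrees(np.arctan2(d[1],d[0]))
print(c,h,az,np.linalg.norm(d[:2]))
g=np.array([.4727,.2363,.046]); Rt=tilt(az,30); print('pre',g-Rt.as_matrix()[:,2]*.1)
print(relR([.50,.17,.26],tilt(az,0)))
E
```

```text
[0.4481 0.3007 0.075 ] [0.4708 0.2384 0.066 ] 110.01032248345574 0.06639506462639745
pre [0.4898 0.1893 0.1326]
[-148.845 -139.868  -29.129    0.      -0.001   -2.927]
```

```bash
python3 -m pendant '[[-20,-20,-30,0,0,-0.17],[-40,-40,-30,0,0,-0.34],[-60,-60,-30,0,0,-0.52],[-80,-80,-30,0,0,-0.7],[-100,-100,-30,0,0,-0.88],[-120,-120,-30,0,0,-1.06],[-149,-140,-29,0,0,-1.24],[-149,-140,-29,0,0,-1.42],[-149,-140,-29,0,0,-1.6],[-149,-140,-29,0,0,-1.78],[-149,-140,-29,0,0,-1.96],[-149,-140,-29,0,0,-2.14],[-149,-140,-29,0,0,-2.32],[-149,-140,-29,0,0,-2.5],[-149,-140,-29,0,0,-2.68],[-149,-140,-29,0,0,-2.86],[-149,-140,-29,0,0,-2.927],[-149,-140,-29,0,0,-2.927]]' 50
python3 - <<'E'
from h import *
print(r.get_state()['joints'],relR([.491,.186,.16],tilt(110,30)))
E
```

```text
time_s: 8.57
tcp_pos: [0.4997, 0.1708, 0.2591]
eef_rot: [-180.0, 0.0, 110.0]
contact_force: [-0.5, -0.3, -0.0]
gripper_width: 0.0504
gripper_force: 0.0
[ 40.1647   6.159  -16.5251   0.001  -67.3592 159.8796] [17.323 -2.887 99.1   -0.001  0.524  0.001]
```

```bash
python3 -m pendant '[[5,-1,0,0,0.17,0],[10,-2,0,0,0.34,0],[17,-3,0,0,0.524,0],[17,-3,30,0,0.524,0],[17,-3,60,0,0.524,0],[17,-3,80,0,0.524,0],[17,-3,80,0,0.524,0]]'
python3 - <<'E'
from h import *
s=r.get_state();print(s['joints'],relR([.4725,.2365,.046],tilt(110,30)))
a=cap('side')[100:340,190:390,::-1]; cv2.imwrite('pics/s3c.png',cv2.resize(a,None,fx=2.5,fy=2.5,interpolation=cv2.INTER_CUBIC))
a=cap('top')[95:255,175:375,::-1]; cv2.imwrite('pics/t3c.png',cv2.resize(a,None,fx=3.75,fy=3.75,interpolation=cv2.INTER_CUBIC))
E
```

```text
time_s: 9.45
tcp_pos: [0.4552, 0.2538, 0.228]
eef_rot: [-178.4, -24.7, 105.0]
contact_force: [0.3, -0.6, 0.4]
gripper_width: 0.0501
gripper_force: 0.0
[ 31.9109   7.7448 -12.5362 -26.489  -66.1513 173.5523] [-95.336  16.468 156.04    0.013   0.091  -0.079]
```

View pics/s3c.png

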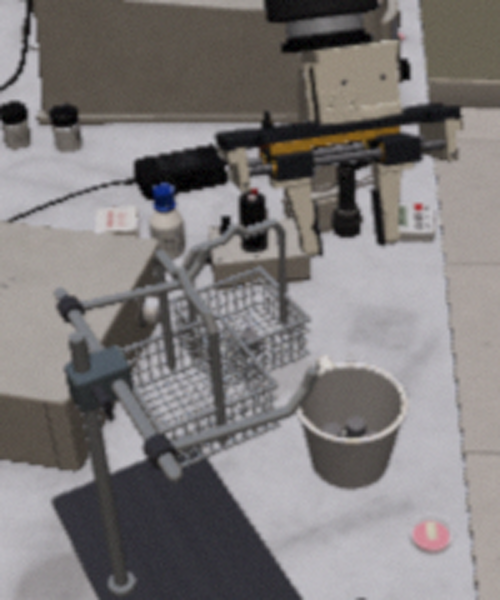

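The side view shows the loose stopper in the basket, at about (245,340) in the crop. The beaker is unmoved. Joint 6 reached its limit during the tilt. Nearer the handle joint 1 is larger, which frees joint 6, so I'll tilt there.

```bash
python3 - <<'E'
from h import *
print(relR([.484,.205,.20],tilt(110,27)))
print(relR([.484,.205,.11],tilt(110,27)))
E
```

```text
[-61.215  15.071   2.685   0.011   0.039  -0.079]
[-98.863  17.251  84.403   0.011   0.039  -0.079]
```

```bash
python3 -m pendant '[[-40,10,0,0,0,-0.03],[-61,15,3,0.011,0.039,-0.079],[-61,15,3,0.011,0.039,-0.079],[-80,16,45,0.011,0.039,-0.079],[-99,17,84,0.011,0.039,-0.079],[-99,17,84,0.011,0.039,-0.079],[-99,17,84,0.011,0.039,-0.079]]'
python3 - <<'E'
from h import *
s=r.get_state();print(s['joints'],relR([.4725,.2365,.046],tilt(110,27)))
E
```

```text
time_s: 10.42
tcp_pos: [0.4537, 0.2614, 0.1516]
eef_rot: [-179.2, -21.2, 105.6]
contact_force: [-0.0, -0.0, 0.5]
gripper_width: 0.0497
gripper_force: 0.0
[ 35.4354  11.6155 -18.4892 -24.7057 -55.8083 173.5992] [-65.269  12.707  87.732   0.017   0.1    -0.071]
```

```bash
cat > kin.py <<'E'
import numpy as np
from scipy.spatial.transform import Rotation as R
from scipy.optimize import least_squares
D=[([91.4512,20.5937,.6337,-.0195,-70.1347,-16.5071],[.1752,.6514,.2446],[179.9039,-.0094,-15.0625]),
([44.2091,7.6904,-35.1553,.0005,-47.1388,-11.8403],[.4352,.1557,.1207],[-180,0,-57.6]),
([40.1647,6.159,-16.5251,.001,-67.3592,159.8796],[.4997,.1708,.2591],[180,0,110]),
([31.9109,7.7448,-12.5362,-26.489,-66.1513,173.5523],[.4552,.2538,.228],[-178.4,-24.7,105]),
([35.4354,11.6155,-18.4892,-24.7057,-55.8083,173.5992],[.4537,.2614,.1516],[-179.2,-21.2,105.6])]
def fk(q,p,s4=1):
    d,r0,h,L1,e,L2,Lt=p; q=np.radians(q); E=lambda a,t:R.from_euler(a,t)
    A=E('z',q[0]); x=A.apply([r0,-d,h]); A=A*E('y',q[1]); x=x+A.apply([0,0,L1])
    A=A*E('y',-q[2]); x=x+A.apply([L2,0,e]); A=A*E('x',s4*q[3])*E('y',-q[4]-np.pi/2)*E('z',q[5]-np.pi/2)
    return x+A.apply([0,0,-Lt]),A*E('x',np.pi)
def fit(s4):
    f=lambda p:np.concatenate([fk(q,p,s4)[0]-x for q,x,_ in D])
    return least_squares(f,[.19,.0,.4,.4,0,.4,.25])
LIM=np.array([[-176,-82,-58.2,-173.8,-174.7,-173.6],[176,121.7,71.7,95.5,-.2,173.6]])
def ik(pos,Rt,p,q0,s4=1):
    def f(q):
        x,A=fk(q,p,s4); return np.r_[(x-pos)*10,(A.inv()*Rt).as_rotvec()]
    best=None
    for k in range(6):
        qs=np.clip(np.array(q0)+np.random.default_rng(k).normal(0,25*(k>0),6),LIM[0]+1,LIM[1]-1)
        s=least_squares(f,qs,bounds=LIM,x_scale=50)
        if best is None or s.cost<best.cost-1e-6: best=s
        if best.cost<1e-6: break
    return best.x.round(1),best.cost
E
python3 - <<'E'
from kin import *
np.set_printoptions(precision=4,suppress=True)
for s in(1,-1):
    o=fit(s); print(s,o.x,o.cost**.5); 
    for q,x,e in D: 
        y,A=fk(q,o.x,s); print((y-x)*1000,np.degrees((A.inv()*R.from_euler('xyz',e,degrees=True)).magnitude()))
E
```

```text
1 [ 0.1887  0.0296 -0.4549  0.5377 -0.0341  0.4795 -0.3883] 0.033719262021683606
[-3.4016 11.5692 -3.543 ] 0.0389549010581769
[ 4.4426  8.7719 -5.4635] 0.03514484186034586
[16.9348 18.3652 -7.4319] 0.0616785392634702
[-12.3138 -13.6398   4.3299] 52.96470929315603
[-20.3597 -19.8145  12.1085] 49.36039403088979
-1 [ 0.1822  0.0455  0.1661  0.59   -0.0252  0.412   0.3456] 0.06440584532212182
[ -9.1391 -15.8841 -36.1165] 0.0001195918299813403
[-14.6313  -0.7915 -14.1342] 0.0345357796889914
[-16.1675  -1.1394 -34.1273] 0.06222955573797492
[21.3629 -5.6158 42.4814] 0.04474831356363942
[27.3989  3.9455 41.8966] 0.05873583709552615
```

```bash
python3 - <<'E'
s=open('kin.py').read()
s=s.replace("d,r0,h,L1,e,L2,Lt=p;","d,r0,h,L1,e,L2,Lt,d2,w=p;")
s=s.replace("x=x+A.apply([L2,0,e]); A=A*E('x',s4*q[3])*E('y',-q[4]-np.pi/2)*E('z',q[5]-np.pi/2)","x=x+A.apply([L2,0,e]); A=A*E('x',s4*q[3])*E('y',-q[4]-np.pi/2); x=x+A.apply([w,-d2,0]); A=A*E('z',q[5]-np.pi/2)")
s=s.replace("[.19,.0,.4,.4,0,.4,.25]","[.1,.0,.3,.4,0,.4,.25,.09,0]").replace("s4=1","s4=-1")
s=s.replace("    f=lambda p:np.concatenate([fk(q,p,s4)[0]-x for q,x,_ in D])","    f=lambda p:np.r_[np.concatenate([fk(q,p,s4)[0]-x for q,x,_ in D]),1e-3*np.array(p)[[1,4,8]]]")
open('kin.py','w').write(s)
from kin import *
np.set_printoptions(precision=4,suppress=True)
o=fit(-1); print(o.x,o.cost**.5); 
for q,x,e in D: 
    y,A=fk(q,o.x,-1); print((y-x)*1000)
E
```

```text
[ 0.0001  0.0004  0.1987  0.6016  0.      0.4636  0.3589  0.1917 -0.0004] 5.4225551787140675e-05
[ 0.0342 -0.0035  0.0039]
[-0.0426  0.0393 -0.0023]
[-0.0002 -0.0263  0.0093]
[ 0.0131  0.0058 -0.0145]
[0.0096 0.0046 0.0036]
```

```bash
cat >> kin.py <<'E'
P=fit(-1).x
def tiltR(az,al,flip=0):
    a,b=np.radians(az),np.radians(al); bx=np.array([np.cos(a),np.sin(a),0]); u=np.array([0,0,1.])
    z=bx*np.sin(b)-u*np.cos(b); x=bx*np.cos(b)+u*np.sin(b)
    return R.from_matrix(np.array([x,np.cross(z,x),z]).T)*R.from_euler('z',180*flip,degrees=True)
def tcp_from_lip(lip,az,th):
    a,t=np.radians(az),np.radians(th); X,Z=-.118,-.031
    f=X*np.cos(t)+Z*np.sin(t); g=-X*np.sin(t)+Z*np.cos(t)
    return np.array(lip)+f*np.array([np.cos(a),np.sin(a),0])+g*np.array([0,0,1.])
E
python3 - <<'E'
from kin import *
np.set_printoptions(suppress=True,linewidth=150)
B=np.array([.563,.1455]);y=np.array([-.534,.845]); g=np.array([.4725,.2365,.046])
for flip in(0,1):
  for al in(15,30):
    q,c=ik(g,tiltR(110,al,flip),P,[40,25,-40,-20,-50,160-180*flip]); print('flip',flip,'al',al,'grasp',q,round(c,5))
    for az,l in((-58,B+.04*y),(122,B-.04*y)):
      q1=q
      for th in(0,55,90,110):
        lip=[*l,.08 if th>60 else .2]
        qs=[ik(tcp_from_lip(lip,az,th),tiltR(az,al-th,flip),P,qq) for qq in (q1,[50,30,-20,-60,-100,0],[30,30,-20,60,-100,0])]
        q1,c=min(qs,key=lambda t:t[1]); print('   az',az,'th',th,q1,round(c,5))
E
```

```text
flip 0 al 15 grasp [ 38.3  19.8 -24.9 -18.2 -42.4 173.6] 0.00094
   az -58 th 0 [ 59.   14.  -27.4  16.  -56.6 -36.8] 0.0
   az -58 th 55 [ 19.8  16.8   4.  -39.  -87.8  17.5] 0.0
   az -58 th 90 [   0.6   39.7   10.5  -60.2 -108.3   38.3] 0.0
   az -58 th 110 [  -5.5   50.6   16.4  -71.2 -123.4   38.2] 0.0
   az 122 th 0 [   9.9   26.1    3.4  -14.5  -73.6 -153. ] 0.0
   az 122 th 55 [ 37.3  11.6 -34.4  48.1 -59.4 143.5] 0.0
   az 122 th 90 [ 48.6  30.4 -50.1  71.2 -77.9  99.3] 0.0
   az 122 th 110 [ 55.   42.9 -49.   66.8 -94.2  88.2] 0.0
flip 0 al 30 grasp [ 35.1  20.  -23.1 -23.6 -44.1 173.6] 0.0356
   az -58 th 0 [ 65.3  17.6 -31.8  28.4 -61.4 -51.7] 0.0
   az -58 th 55 [ 29.9  12.2  -0.5 -25.5 -79.4   7.3] 0.0
   az -58 th 90 [  5.2  32.4   7.8 -51.4 -98.5  34.9] 0.0
   az -58 th 110 [  -3.1   43.6   15.   -62.2 -114.5   37.9] 0.0
   az 122 th 0 [   2.5   32.4   13.8  -25.8  -87.6 -145.7] 0.0
   az 122 th 55 [ 33.1  11.1 -23.3  29.3 -59.6 162.9] 0.0
   az 122 th 90 [ 46.8  22.6 -47.6  65.7 -66.7 110.9] 0.0
   az 122 th 110 [ 54.9  33.7 -48.7  66.  -83.1  97.1] 0.0
flip 1 al 15 
[... 372 characters left out ...]
 37.3  11.6 -34.4  48.1 -59.4 -36.5] 0.0
   az 122 th 90 [ 48.6  30.4 -50.1  71.2 -77.9 -80.7] 0.0
   az 122 th 110 [ 55.   42.9 -49.   66.8 -94.2 -91.8] 0.0
flip 1 al 30 grasp [ 23.5  23.8 -17.  -38.1 -53.9  20.7] 0.0
   az -58 th 0 [ 65.3  17.6 -31.8  28.4 -61.4 128.3] 0.0
   az -58 th 55 [  29.9   12.2   -0.5  -25.5  -79.4 -172.7] 0.0
   az -58 th 90 [   5.2   32.4    7.8  -51.4  -98.5 -145.1] 0.0
   az -58 th 110 [  -3.1   43.6   15.   -62.2 -114.5 -142.1] 0.0
   az 122 th 0 [  2.5  32.4  13.8 -25.8 -87.6  34.3] 0.0
   az 122 th 55 [ 33.1  11.1 -23.3  29.3 -59.6 -17.1] 0.0
   az 122 th 90 [ 46.8  22.6 -47.6  65.7 -66.7 -69.1] 0.0
   az 122 th 110 [ 54.9  33.7 -48.7  66.  -83.1 -82.9] 0.0
```

```bash
python3 - <<'E'
from kin import *
np.set_printoptions(suppress=True,linewidth=150)
u=lambda a:np.array([np.cos(np.radians(a)),np.sin(np.radians(a)),0])
B=np.array([.563,.1455]);y=np.array([-.534,.845])
c0=np.array([.448,.301,.064]);c1=np.array([.42,.13,.064])
def yawR(p): return R.from_euler('xyz',[180,0,p],degrees=True)
print('pinch0',ik(c0+.0445*u(-160),yawR(110),P,[45,10,-35,0,-50,155]), 'pinch1',ik(c1+.0445*u(32),yawR(-58),P,[45,10,-35,0,-50,-13]))
for al in(30,45,55):
    for az in(-58,-40):
        g=c1-.07*u(az); g[2]=.046
        print('spotA',al,az,ik(g,tiltR(az,al),P,[65,20,-40,30,-50,-50]))
    q=[65,18,-32,28,-60,-50]
    for th in(0,30,60,90,112):
        lip=[*(B+.04*y),.08+.1*max(0,1-th/90)]
        q,c=ik(tcp_from_lip(lip,-58,th),tiltR(-58,al-th),P,q); print('  pour',th,q,round(c,6))
E
```

```text
pinch0 (array([ 57.8,  15.5, -34.6,  -0. , -39.9, 142.2]), np.float64(1.2270205062577639e-25)) pinch1 (array([ 42. ,  14.4, -36.3,  -0. , -39.3, -10. ]), np.float64(2.248302082499603e-25))
spotA 30 -58 (array([ 70.1,  17.7, -56.5,  36.4, -41.5, -71.1]), np.float64(4.389196293262579e-27))
spotA 30 -40 (array([ 71. ,  15.4, -58.2,  34.4, -40.4, -54.4]), np.float64(0.012966385074193586))
  pour 0 [ 65.2  18.8 -33.3  29.2 -59.  -53.1] 0.0
  pour 30 [ 50.4  12.4 -20.    0.  -57.6 -18.4] 0.0
  pour 60 [ 25.5  17.5  -3.9 -31.  -74.7  16.5] 0.0
  pour 90 [  5.2  32.4   7.8 -51.4 -98.5  34.9] 0.0
  pour 112 [  -3.8   44.8   15.7  -63.3 -116.    37.9] 0.0
spotA 45 -58 (array([ 76.3,  25.8, -56. ,  40.6, -51. , -82.4]), np.float64(7.837202426727744e-25))
spotA 45 -40 (array([ 78.6,  24.5, -58.2,  39.8, -50.4, -71.2]), np.float64(0.023601235654819096))
  pour 0 [ 69.8  24.6 -35.4  37.5 -66.7 -64.5] 0.0
  pour 30 [ 59.   13.4 -26.6  15.8 -57.9 -36.4] 0.0
  pour 60 [ 36.4  13.4 -10.4 -16.4 -65.9   2.3] 0.0
  pour 90 [ 11.7  25.6   3.9 -41.6 -88.1  29.3] 0.0
  pour 112 [  -0.2   37.7   13.2  -54.4 -106.5   36.5] 0.0
spotA 55 -58 (array([ 79.7,  32.2, -54.6,  40.9, -57.4, -87.5]), np.float64(5.507774454958617e-30))
spotA 55 -40 (array([ 83. ,  31.8, -58.2,  42. , -56.3, -81.5]), np.float64(0.02508231533951811))
  pour 0 [ 72.   29.3 -36.   41.1 -72.5 -70.4] 0.0
  pour 30 [ 63.5  15.5 -29.9  24.4 -60.6 -46.6] 0.0
  pour 60 [ 43.7  11.9 -15.5  -5.6 -61.7  -9.1] 0.0
  pour 90 [ 17.3  21.5   0.5 -34.2 -81.   23.9] 0.0
  pour 112 [  3.1  33.   10.9 -48.2 -99.8  34.6] 0.0
```

The handle grasp is blocked by the hung basket and by the joint 6 limit. I'll pinch the rim from above instead, move the beaker to free bench with its handle to the left, and take the handle there for the pour.

```bash
python3 - <<'E'
from h import *
print(relR([.43,.25,.22],R.from_euler('xyz',[180,0,110],degrees=True)),relR([.406,.2857,.15],R.from_euler('xyz',[180,0,110],degrees=True)))
E
```

```text
[ 20.529 -26.858 -65.034  -0.     -0.371  -0.074] [ 33.226 -39.214  15.194  -0.     -0.371  -0.074]
```

```bash
python3 -m pendant '[[10,-10,-40,0,-0.1,0],[20,-27,-65,0,-0.2,-0.04],[20,-27,-65,0,-0.371,-0.074],[20,-27,-65,0,-0.371,-0.074],[33,-39,-30,0,-0.371,-0.074],[33,-39,15,0,-0.371,-0.074],[33,-39,15,0,-0.371,-0.074],[33,-39,15,0,-0.371,-0.074]]' 40
python3 - <<'E'
from h import *
print(relR([.406,.2857,.064],R.from_euler('xyz',[180,0,110],degrees=True)))
E
```

```text
time_s: 11.42
tcp_pos: [0.4071, 0.2855, 0.1515]
eef_rot: [179.9, -0.1, 110.0]
contact_force: [0.2, -0.0, 0.3]
gripper_width: 0.0403
gripper_force: 0.0
[ 0.428 -1.088 87.505  0.001 -0.001 -0.001]
```

```bash
python3 -m pendant '[[0,-1,40,0,0,0],[0,-1,65,0,0,0],[0,-1,80,0,0,0],[0,-1,87,0,0,0],[0,-1,87,0,0,0]]' && python3 -m pendant '[[0,0,0,0,0,0],[0,0,0,0,0,0],[0,0,0,0,0,0],[0,0,0,0,0,0],[0,0,0,0,0,0],[0,0,0,0,0,0]]' 0 35 && python3 -m pendant '[[0,0,-10,0,0,0],[0,0,-20,0,0,0],[0,0,-40,0,0,0],[0,0,-40,0,0,0],[0,0,-40,0,0,0]]'
python3 - <<'E'
from h import *
a=cap('side')[100:340,190:390,::-1]; cv2.imwrite('pics/s4c.png',cv2.resize(a,None,fx=2.5,fy=2.5,interpolation=cv2.INTER_CUBIC))
E
```

```text
time_s: 12.05
tcp_pos: [0.4059, 0.2855, 0.0642]
eef_rot: [179.9, -0.1, 110.0]
contact_force: [0.7, 0.1, 0.3]
gripper_width: 0.0399
gripper_force: 0.0
time_s: 12.8
tcp_pos: [0.4066, 0.2872, 0.0652]
eef_rot: [179.7, -0.2, 110.1]
contact_force: [-1.7, 0.4, 12.0]
gripper_width: 0.0053
gripper_force: 34.7
time_s: 13.42
tcp_pos: [0.4047, 0.2848, 0.1027]
eef_rot: [-180.0, -0.0, 110.0]
contact_force: [-0.9, -0.0, -2.5]
gripper_width: 0.0025
gripper_force: 35.0
```

View pics/s4c.png

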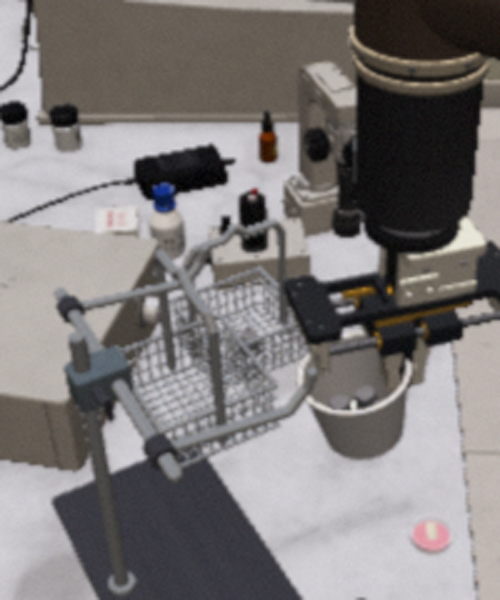

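The side view shows the beaker held level in the air, rim at about (357,385) in the crop, foot at row 455. I'll raise it, shift it to the right and turn it.

```bash
python3 - <<'E'
from h import *
print(relR([.40,.15,.165],R.from_euler('xyz',[180,0,110],degrees=True)))
E
```

```text
[-124.987  -50.499  -62.432   -0.001   -0.      -0.   ]
```

```bash
python3 -m pendant '[[0,0,-30,0,0,0],[-20,-10,-62,0,0,0],[-50,-20,-62,0,0,0],[-80,-30,-62,0,0,0],[-110,-45,-62,0,0,0],[-125,-50,-62,0,0,0],[-125,-50,-62,0,0,0]]' - 50 && python3 -m pendant '[[0,0,0,0,0,0.1],[0,0,0,0,0,0.25],[0,0,0,0,0,0.4],[0,0,0,0,0,0.55],[0,0,0,0,0,0.7],[0,0,0,0,0,0.85],[0,0,0,0,0,1.0],[0,0,0,0,0,1.15],[0,0,0,0,0,1.3],[0,0,0,0,0,1.45],[0,0,0,0,0,1.6],[0,0,0,0,0,1.75],[0,0,0,0,0,1.9],[0,0,0,0,0,2.05],[0,0,0,0,0,2.2],[0,0,0,0,0,2.35],[0,0,0,0,0,2.5],[0,0,0,0,0,2.65],[0,0,0,0,0,2.8],[0,0,0,0,0,2.93]]'
python3 - <<'E'
from h import *
print(relR([.463,.154,.165],R.from_euler('xyz',[180,0,-58],degrees=True)))
a=cap('top')[95:255,175:375,::-1]; cv2.imwrite('pics/t4c.png',cv2.resize(a,None,fx=3.75,fy=3.75,interpolation=cv2.INTER_CUBIC))
a=cap('side')[100:340,190:390,::-1]; cv2.imwrite('pics/s5c.png',cv2.resize(a,None,fx=2.5,fy=2.5,interpolation=cv2.INTER_CUBIC))
E
```

```text
time_s: 14.35
tcp_pos: [0.401, 0.15, 0.165]
eef_rot: [-180.0, -0.0, 109.9]
contact_force: [0.5, -0.1, -2.0]
gripper_width: 0.0025
gripper_force: 50.0
time_s: 16.85
tcp_pos: [0.4014, 0.1518, 0.1651]
eef_rot: [-180.0, 0.0, -58.1]
contact_force: [0.3, -0.1, -2.7]
gripper_width: 0.0027
gripper_force: 50.0
[ 30.676 -53.467   0.113  -0.001   0.001  -0.002]
```

View pics/s5c.png

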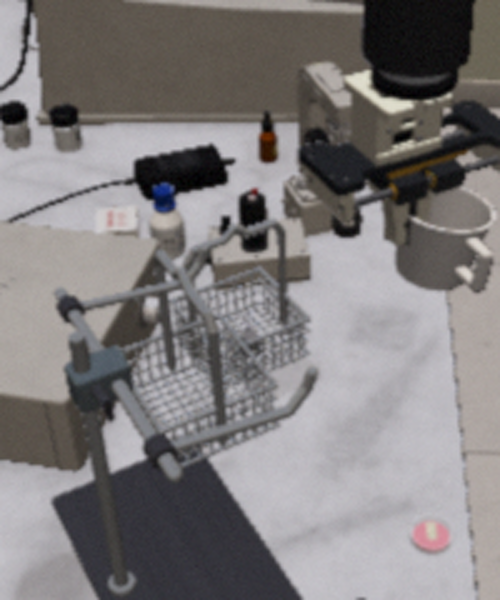

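The side view shows the beaker held level at (445,240) in the crop, handle now towards the camera. I'll set it down.

```bash
python3 -m pendant '[[15,-27,0,0,0,0],[30,-53,0,0,0,0],[30,-53,0,0,0,0],[30,-53,40,0,0,0],[30,-53,75,0,0,0],[30,-53,90,0,0,0],[30,-53,96,0,0,0],[30,-53,98,0,0,0],[30,-53,98,0,0,0]]'
```

```text
time_s: 18.08
tcp_pos: [0.4634, 0.155, 0.0693]
eef_rot: [-179.8, -0.0, -57.6]
contact_force: [-0.2, -0.5, 18.0]
gripper_width: 0.004
gripper_force: 50.8
```

```bash
python3 -m pendant '[[0,0,-2,0,0,0],[0,0,-2,0,0,0],[0,0,-2,0,0,0]]' 40 && python3 -m pendant '[[0,0,-40,0,0,0],[0,0,-90,0,0,0],[-40,0,-150,0,0,0],[-80,0,-180,0,0,0],[-110,60,-200,0,0,0],[-110,60,-200,0,0,0],[-110,60,-200,0,0,0]]'
python3 - <<'E'
from h import *
s=r.get_state(); print(s['joints'],s['tcp_pos'])
a=cap('top')[95:255,175:375,::-1]; cv2.imwrite('pics/t6c.png',cv2.resize(a,None,fx=3.75,fy=3.75,interpolation=cv2.INTER_CUBIC))
a=cap('side')[100:340,190:390,::-1]; cv2.imwrite('pics/s6c.png',cv2.resize(a,None,fx=2.5,fy=2.5,interpolation=cv2.INTER_CUBIC))
im=np.zeros((480,800,3),np.uint8); im[:,:400]=cv2.resize(cv2.imread('pics/s6c.png'),(400,480)); im[:320,400:]=cv2.resize(cv2.imread('pics/t6c.png'),(400,320)); cv2.imwrite('pics/m6.png',im)
E
```

```text
time_s: 18.45
tcp_pos: [0.4615, 0.1536, 0.0691]
eef_rot: [180.0, 0.0, -57.8]
contact_force: [-0.5, -0.5, 0.3]
gripper_width: 0.0284
gripper_force: 0.0
time_s: 19.32
tcp_pos: [0.3522, 0.2148, 0.2696]
eef_rot: [-179.9, 0.1, -57.8]
contact_force: [-0.3, 0.5, -0.3]
gripper_width: 0.0399
gripper_force: 0.0
[ 59.0641  -6.4425 -27.6741  -0.0268 -68.6595 -26.8217] [0.3522 0.2148 0.2696]
```

View pics/m6.png

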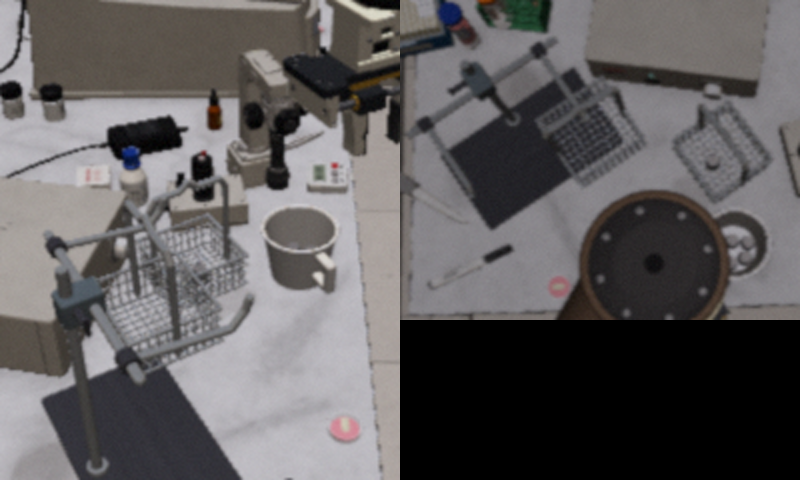

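The composite shows the beaker upright: side rim centre at (300,228), handle about (324,268), five stoppers inside. The top view shows one stopper in the basket. I'll check these against predicted pixels.

```bash
python3 - <<'E'
from h import *
im=cap('side'); 
print('rim measured', atz('side',(190+300/2,100+228/2),.075))
for c in [(.4245,.130)]:
  for az in(-50,-58,-66):
    a=np.radians(az); bx=np.array([np.cos(a),np.sin(a)]); g=np.array(c)-.07*bx; go=np.array(c)-.076*bx
    p=proj('side',[[*c,.075],[*go,.066],[*go,.022],[*g,.044]]); print(az,((p-[190,100])*2).round(1).tolist())
h=cv2.cvtColor(im,cv2.COLOR_RGB2GRAY)[215:250,335:365]; print(h[::2,::1])
E
```

```text
rim measured [0.4265 0.1374 0.075 ]
-50 [[301.5, 224.5], [341.5, 260.3], [339.3, 287.2], [337.1, 271.4]]
-58 [[301.5, 224.5], [334.6, 263.4], [332.7, 290.4], [330.9, 274.3]]
-66 [[301.5, 224.5], [327.1, 265.8], [325.3, 292.9], [324.0, 276.5]]
[[ 99 100 102 101 100 102 102 101 102 101 101 102 103 102 100  98  94  96
   95  91  91  96 148 193 183 175 185 187 186 187]
 [101 100 102 101 100 102 101 103 102 101 101 102 101  98  98  98  97  95
   92  89  91 109 162 190 184 182 188 188 187 186]
 [ 99 102 100  99 101 100  99 100 103 102 102 101  98 100  98  95  97  93
   92  96 130 173 189 176 180 188 188 187 188 189]
 [112 110 111 109 104 101 104 100 102 101 104 102 102 100  96  98  99 104
  114 157 174 150 154 179 184 186 185 186 187 186]
 [119 120 117 116 102  96  99 106 113 116 116 115 118 131 129 157 182 173
  148 113  86 118 159 184 184 185 186 184 184 186]
 [162 174 181 183 172 174 177 180 182 187 173 156 146 143 133 118 107  90
   76  70  85 140 173 182 181 185 184 185 184 187]
 [ 78  80  84  83  85  86  83  80  85  85  84  88 105 151 185 198 205 192
  140  90 114 155 177 180 186 184
[... 693 characters left out ...]
133 184 209 208 162 100
   84  88  89  88 114 154 168 167 168 168 171 176]
 [ 77  75  81  78  81  79  79  81  79  79  77  74  76  97 146 182 157  98
   84  87  87  92 122 158 167 165 168 170 175 178]
 [ 81  82  78  82  79  80  82  80  84  84  88 106 118 136 132 110  97  84
   82  90  85  89 122 151 166 168 173 176 178 180]
 [167 161 158 157 158 158 160 160 163 165 173 179 178 180 176 166 139 103
   89  87  91 106 145 169 171 174 178 180 185 184]
 [185 187 187 184 183 186 182 182 184 178 179 178 177 175 176 174 171 162
  156 154 165 170 178 176 178 179 184 183 186 186]
 [180 182 181 182 180 180 180 179 177 177 178 177 174 173 172 169 167 169
  169 172 172 175 176 179 181 182 182 186 185 186]]
```

```bash
python3 - <<'E'
from h import *
print('rim top',atz('top',(344,216.5),.075),'grip z44',atz('side',(354.5,238.5),.044))
a=cv2.imread('pics/t6c.png')[300:600,350:750]; g=cv2.cvtColor(a,cv2.COLOR_BGR2GRAY)
# rim ring bright: list bright columns of selected rows
f=cap('top'); F=cv2.cvtColor(f,cv2.COLOR_RGB2GRAY); print(F[198:236:2,336:364])
E
```

```text
rim top [0.4264 0.1287 0.075 ] grip z44 [0.3899 0.1946 0.044 ]
[[129 129 133 135 138 136 140 135 139 139 133 134 133 136 133 135 133 133
  135 135 134 135 135 133 133 133 130 132]
 [138 140 128 114 111 110 110 113 118 118 128 143 147 141 137 134 131 130
  133 136 134 136 133 132 133 132 134 131]
 [ 84  72  65  57  53  59  54  55  53  58  63  73  89 107 120 133 140 141
  140 133 133 132 135 135 131 133 132 132]
 [ 54  54  53  54  54  55  56  55  54  53  53  51  53  56  60  72  99 124
  142 142 136 132 133 132 133 131 134 131]
 [ 55  54  53  57  57  59  58  57  54  53  55  48  52  53  51  51  55  63
   93 127 140 137 130 129 131 131 129 131]
 [ 82  98 112 131 141 142 136 126 111  95  82  67  57  51  52  52  50  48
   50  62  96 126 137 132 130 129 131 130]
 [125 152 159 158 158 159 158 158 159 159 156 143 123  89  64  50  50  50
   49  49  61  91 127 135 129 127 128 129]
 [ 87 125 133 128 128 129 132 143 153 156 150 147 147 134 108  70  50  47
   46  46  52  80 114 129 132 130 131 131]
 [ 60  65  88 105 111 109 113 119 124 118 106 108 114 114 110  92  67  48
   47  46  47  52  93 128 1
[... 486 characters left out ...]
 61  57  61  87 109 120 118 100  74  87 104 112 109 105  92  81  65  48
   45  54  85 123 132 128 123 125 128 132]
 [ 62  59  57  83 107 112 112 108  92  69  67  70  75  71  60  52  52  50
   70 104 132 130 124 121 123 126 127 132]
 [ 64  59  58  74  91  92  97 124 143 145 132 110  79  57  52  52  65  95
  122 136 133 125 122 123 122 126 128 129]
 [ 60  55  50  44  59  82 100 104  99  87  76  62  55  62  79 112 138 139
  131 119 115 120 121 123 126 128 129 127]
 [ 62  57  59  69  81  85  82  80  79  86 104 121 125 126 135 130 123 121
  119 116 119 119 123 125 130 130 132 132]
 [ 54  55  74 111 134 143 145 143 139 135 132 130 130 131 126 124 126 123
  121 122 122 123 125 130 133 132 131 135]]
```

The fitted beaker centre is (0.427, 0.134) and the grip is at (0.390, 0.195). They are 71 mm apart (70 expected), and the azimuth is -58.6°. Next is the tilted handle grasp.

```bash
python3 - <<'E'
from h import *; import kin
g=np.array([.390,.195,.046]); Rt=tilt(-58.5,45); z=Rt.as_matrix()[:,2]
q=r.get_state()['joints']
for al in(40,45):
  for d in(.12,.0):
    Rt=tilt(-58.5,al); z=Rt.as_matrix()[:,2]; q,c=kin.ik(g-d*z,Rt,kin.P,q); print(al,d,q,c,relR(g-d*z,Rt))
E
```

```text
40 0.12 [ 83.1  17.2 -43.   26.  -65.5 -70.2] 6.93104053735771e-24 [-41.065 -21.901 130.575  -0.002   0.698   0.01 ]
40 0.0 [ 73.6  23.4 -55.1  39.7 -48.3 -78.6] 1.1291823560439582e-29 [ 36.046 -21.242 222.518  -0.002   0.698   0.01 ]
45 0.12 [ 85.1  21.  -42.5  27.  -67.8 -73.4] 3.171043653433584e-29 [-48.784 -21.987 137.646  -0.003   0.785   0.01 ]
45 0.0 [ 75.5  26.3 -54.6  40.5 -51.6 -81.7] 2.029544975395269e-30 [ 36.046 -21.242 222.518  -0.003   0.785   0.01 ]
```

```bash
python3 -m pendant '[[-12,-5,20,0,0.18,0],[-24,-10,50,0,0.36,0],[-36,-15,80,0,0.54,0],[-49,-22,110,0,0.7,0],[-49,-22,138,0,0.785,0],[-49,-22,138,0,0.785,0.01],[-49,-22,138,0,0.785,0.01],[-49,-22,138,0,0.785,0.01]]' 45
python3 - <<'E'
from h import *
print(r.get_state()['joints'],relR([.390,.195,.046],tilt(-58.5,45)))
E
```

```text
time_s: 20.52
tcp_pos: [0.3455, 0.2681, 0.1324]
eef_rot: [-179.5, -44.8, -58.8]
contact_force: [-0.7, -0.1, 0.9]
gripper_width: 0.045
gripper_force: 0.0
[ 85.1932  20.6232 -42.565   27.0347 -67.7208 -73.5439] [ -0.104   0.834 121.612  -0.005   0.004  -0.004]
```

```bash
python3 -m pendant '[[0,1,50,0,0,0],[0,1,85,0,0,0],[0,1,110,0,0,0],[0,1,121,0,0,0],[0,1,121,0,0,0]]' && python3 -m pendant '[[0,0,0,0,0,0],[0,0,0,0,0,0],[0,0,0,0,0,0],[0,0,0,0,0,0],[0,0,0,0,0,0],[0,0,0,0,0,0]]' 0 55 && python3 -m pendant '[[-7,0,-7,0,0,0],[-14,0,-14,0,0,0],[-28,0,-28,0,0,0],[-28,0,-28,0,0,0],[-28,0,-28,0,0,0]]'
python3 - <<'E'
from h import *
s=cap('side')[100:340,190:390,::-1]; t=cap('top')[95:255,175:375,::-1]
im=np.zeros((480,800,3),np.uint8); im[:,:400]=cv2.resize(s,(400,480)); im[:320,400:]=cv2.resize(t,(400,320)); cv2.imwrite('pics/m7.png',im)
E
```

```text
time_s: 21.15
tcp_pos: [0.3898, 0.1947, 0.0464]
eef_rot: [-179.6, -44.9, -58.8]
contact_force: [-0.1, 0.6, 0.1]
gripper_width: 0.0453
gripper_force: 0.0
time_s: 21.9
tcp_pos: [0.3894, 0.195, 0.0458]
eef_rot: [-179.7, -44.9, -58.6]
contact_force: [-0.4, 0.2, 2.3]
gripper_width: 0.0135
gripper_force: 55.0
time_s: 22.52
tcp_pos: [0.3685, 0.2291, 0.0458]
eef_rot: [-179.6, -44.9, -58.6]
contact_force: [0.4, 1.2, 1.5]
gripper_width: 0.0135
gripper_force: 55.0
```

View pics/m7.png

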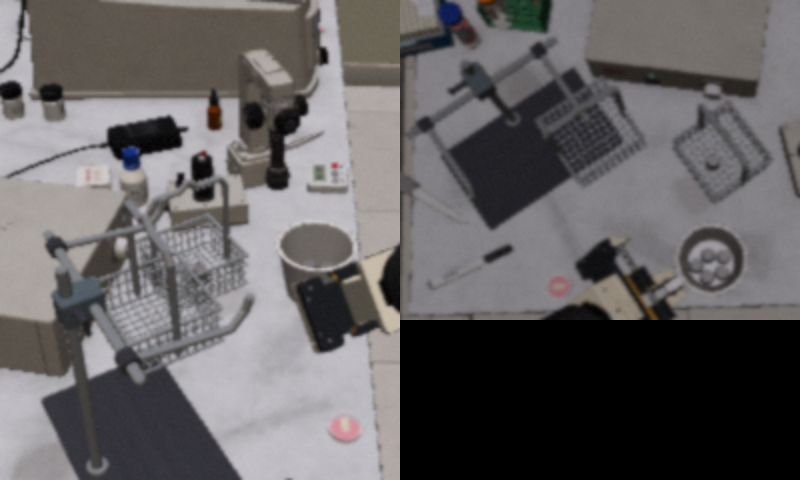

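The composite shows the beaker gripped by its handle but slid back about 40 mm along the bench. I had the lift sign wrong. The dish at (559,287) and the basket are undisturbed. Next is a real lift and a partial tilt in place.

```bash
python3 -m pendant '[[14,0,-14,0,0,0],[40,0,-40,0,0,0],[70,0,-70,0,0,0],[106,0,-106,0,0,0],[140,0,-140,0,0,0],[170,0,-170,0,0,0],[170,0,-170,0,0,0],[170,0,-170,0,0,0]]'
python3 - <<'E'
from h import *; import kin
print(relR([.38,.25,.30],tilt(-58,-5)),kin.ik(np.array([.38,.25,.30]),tilt(-58,-5),kin.P,r.get_state()['joints']))
E
```

```text
time_s: 23.62
tcp_pos: [0.3677, 0.2269, 0.2852]
eef_rot: [-179.7, -44.9, -58.6]
contact_force: [0.3, -0.0, -2.2]
gripper_width: 0.0136
gripper_force: 55.0
[  1.029 -22.67  -19.816  -0.     -0.871  -0.009] (array([ 54.2,  -2.7, -18.5,  -4.9, -72.3, -20.8]), np.float64(7.540413831440603e-20))
```

```bash
python3 -m pendant '[[0,-3,-5,0,-0.1,0],[0,-6,-10,0,-0.22,0],[0,-10,-15,0,-0.34,0],[1,-15,-20,0,-0.46,0],[1,-20,-20,0,-0.58,0],[1,-23,-20,0,-0.7,0],[1,-23,-20,0,-0.82,0],[1,-23,-20,0,-0.871,-0.009],[1,-23,-20,0,-0.871,-0.009],[1,-23,-20,0,-0.871,-0.009]]'
python3 - <<'E'
from h import *; import kin
B=np.array([.563,.1455]);y=np.array([-.534,.845]); q=r.get_state()['joints']; l=B+.04*y
for th,z in((50,.21),(65,.17),(80,.125),(90,.10),(98,.085),(106,.08),(114,.08)):
    p=kin.tcp_from_lip([*l,z],-58,th); Rt=tilt(-58,45-th); q,c=kin.ik(p,Rt,kin.P,q); print(th,p.round(3),relR(p,Rt),q,round(c,6))
E
```

```text
time_s: 24.88
tcp_pos: [0.3801, 0.2507, 0.2999]
eef_rot: [179.9, 4.9, -58.0]
contact_force: [0.2, -0.1, -2.2]
gripper_width: 0.0134
gripper_force: 55.0
50 [0.489 0.264 0.28 ] [ 48.08  -99.105  15.252   0.001  -0.003   0.001] [ 45.1   8.4  -9.1  -5.1 -71.4 -11.6] 0.0
65 [0.5   0.245 0.264] [ 71.041 -99.112  29.986   0.001  -0.264   0.   ] [ 32.   11.9  -3.2 -20.7 -75.8   5.3] 0.0
80 [0.515 0.223 0.236] [100.26  -99.13   55.624   0.002  -0.526   0.   ] [ 19.1  18.7   1.8 -34.3 -83.3  20.2] 0.0
90 [0.525 0.206 0.218] [121.716 -99.139  71.691   0.002  -0.701   0.   ] [ 11.7  24.5   5.  -41.6 -89.7  27.8] 0.0
98 [0.534 0.191 0.206] [139.381 -99.143  82.067   0.002  -0.84   -0.   ] [  6.8  29.4   7.8 -46.5 -95.4  32.4] 0.0
106 [0.543 0.177 0.202] [156.677 -99.137  84.806   0.002  -0.98   -0.   ] [   2.5   34.2   10.9  -51.1 -101.7   35.3] 0.0
114 [0.552 0.163 0.2  ] [173.698 -99.127  84.933   0.002  -1.12   -0.   ] [  -1.    38.9   14.   -55.5 -108.1   36.8] 0.0
```

```bash
python3 - <<'E'
from h import *
a=cv2.imread('pics/top0.png').astype(int); b=cap('top','t8.png')[:,:,::-1].astype(int)
d=np.abs(a-b).max(2)[135:205,308:364]; print((d>40).sum(), [ (d[:,i:i+14]>40).sum() for i in range(0,56,14)])
E
python3 -m pendant '[[24,-50,7,0,0,0],[48,-99,15,0,0,0],[48,-99,15,0,0,0],[60,-99,22,0,-0.13,0],[71,-99,30,0,-0.264,0],[85,-99,42,0,-0.4,0],[100,-99,56,0,-0.526,0],[100,-99,56,0,-0.526,0],[100,-99,56,0,-0.526,0]]'
python3 - <<'E'
from h import *; import kin
B=np.array([.563,.1455]);y=np.array([-.534,.845]); l=B+.04*y
for th,z in((90,.10),(98,.085),(106,.08),(114,.08),(122,.085)):
    p=kin.tcp_from_lip([*l,z],-58,th); Rt=tilt(-58,45-th); print(th,relR(p,Rt))
s=cap('side')[100:340,190:390,::-1]; t=cap('top')[95:255,175:375,::-1]
im=np.zeros((480,800,3),np.uint8); im[:,:400]=cv2.resize(s,(400,480)); im[:320,400:]=cv2.resize(t,(400,320)); cv2.imwrite('pics/m9.png',im)
E
```

```text
1008 [np.int64(653), np.int64(355), np.int64(0), np.int64(0)]
time_s: 26.05
tcp_pos: [0.5144, 0.2237, 0.2366]
eef_rot: [-180.0, 35.0, -57.9]
contact_force: [-0.3, 0.4, -2.2]
gripper_width: 0.0136
gripper_force: 55.0
90 [27.931  0.465  3.138  0.001 -0.174  0.001]
98 [48.418  0.492  3.233  0.001 -0.314  0.001]
106 [64.748  0.52  -3.089  0.001 -0.453  0.001]
114 [ 79.528   0.548 -11.532   0.001  -0.593   0.001]
122 [ 92.469   0.575 -21.93    0.001  -0.733   0.001]
```

View pics/m9.png

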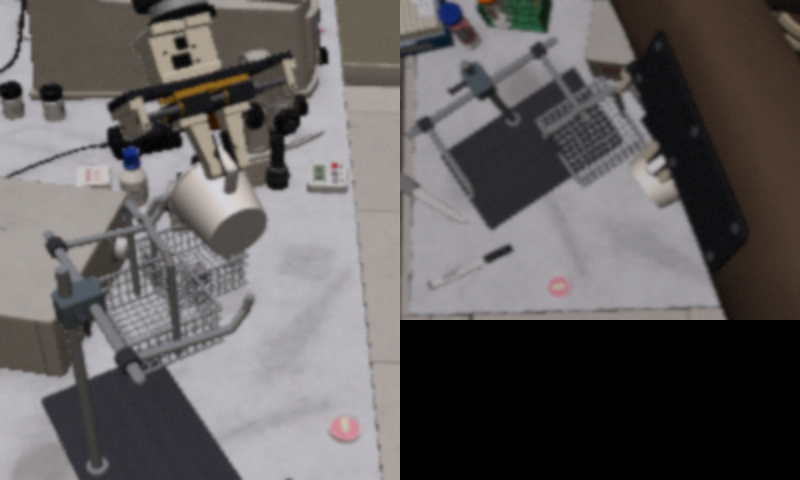

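The right half of the basket's top-view region shows no change, so the basket hasn't moved. The composite shows the beaker at 80° tilt over the basket's +y side. Pouring now.

```bash
python3 -m pendant '[[14,0,2,0,-0.09,0],[28,0,3,0,-0.174,0],[38,0,3,0,-0.24,0],[48,0,3,0,-0.314,0],[57,0,0,0,-0.38,0],[65,0,-3,0,-0.453,0],[65,0,-3,0,-0.453,0],[65,0,-3,0,-0.453,0],[72,0,-7,0,-0.52,0],[80,0,-12,0,-0.593,0],[80,0,-12,0,-0.593,0],[80,0,-12,0,-0.593,0],[80,0,-12,0,-0.593,0],[86,0,-17,0,-0.66,0],[92,0,-22,0,-0.733,0],[92,0,-22,0,-0.733,0],[92,0,-22,0,-0.733,0],[92,0,-22,0,-0.733,0],[92,0,-22,0,-0.733,0],[92,0,-22,0,-0.733,0]]'
python3 - <<'E'
from h import *
s=cap('side')[100:340,190:390,::-1]; cv2.imwrite('pics/s10.png',cv2.resize(s,None,fx=2.5,fy=2.5,interpolation=cv2.INTER_CUBIC))
E
```

```text
time_s: 28.65
tcp_pos: [0.5613, 0.1494, 0.2023]
eef_rot: [-179.6, 77.1, -57.5]
contact_force: [0.8, 0.2, -2.4]
gripper_width: 0.0136
gripper_force: 55.0
```

View pics/s10.png

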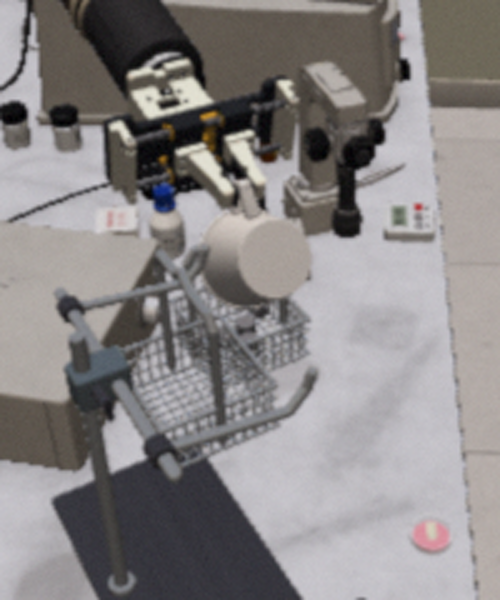

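The side view shows the beaker at 122° over the basket, with grey stoppers inside the basket around (245,325) and none on the bench. I'll tilt it back and retreat.

```bash
python3 - <<'E'
from h import *; import kin
B=np.array([.563,.1455]);y=np.array([-.534,.845]); l=B+.04*y
for th,z in((106,.09),(80,.125),(50,.21)):
    p=kin.tcp_from_lip([*l,z],-58,th); Rt=tilt(-58,45-th); print(th,relR(p,Rt))
print(relR([.38,.25,.30],tilt(-58,-5)))
E
```

```text
106 [-16.963   0.735  30.133   0.001   0.281   0.002]
80 [-52.231   0.604  77.182   0.001   0.734   0.002]
50 [-106.608    0.451  114.542   -0.       1.258    0.002]
[-136.128   99.954  155.158   -0.       1.258    0.002]
```

```bash
python3 -m pendant '[[-8,1,15,0,0.14,0],[-17,1,30,0,0.281,0],[-34,1,54,0,0.5,0],[-52,1,77,0,0.734,0],[-70,1,90,0,0.9,0],[-90,1,103,0,1.08,0],[-107,1,115,0,1.258,0],[-107,1,115,0,1.258,0],[-120,50,135,0,1.258,0],[-136,100,155,0,1.258,0],[-136,100,155,0,1.258,0],[-136,100,155,0,1.258,0]]'
python3 - <<'E'
from h import *
print(relR([.375,.23,.30],tilt(-58.5,45)));print(relR([.385,.20,.12],tilt(-58.5,45)))
cap('top','t11.png')
E
```

```text
time_s: 30.2
tcp_pos: [0.38, 0.2498, 0.3002]
eef_rot: [-179.9, 5.1, -57.9]
contact_force: [0.3, -1.1, -1.3]
gripper_width: 0.0134
gripper_force: 55.0
[14.111 14.731 -1.051 -0.006  0.874  0.01 ]
[ 60.614  22.627 175.514  -0.006   0.874   0.01 ]
```

```bash
python3 -m pendant '[[4,4,0,0,0.18,0],[8,8,0,0,0.36,0],[12,12,0,0,0.54,0],[14,15,0,0,0.72,0],[14,15,0,0,0.874,0.01],[14,15,0,0,0.874,0.01],[24,17,45,0,0.874,0.01],[37,19,88,0,0.874,0.01],[50,21,132,0,0.874,0.01],[61,23,176,0,0.874,0.01],[61,23,176,0,0.874,0.01],[61,23,176,0,0.874,0.01]]'
python3 - <<'E'
from h import *
print(relR([.385,.20,.049],tilt(-58.5,45)),relR([.385,.20,.045],tilt(-58.5,45)))
E
```

```text
time_s: 31.75
tcp_pos: [0.3856, 0.2001, 0.1202]
eef_rot: [-179.6, -45.0, -58.8]
contact_force: [-0.4, 0.3, -1.1]
gripper_width: 0.0136
gripper_force: 55.0
[-50.447   0.978  50.168  -0.004   0.     -0.004] [-53.274   1.     52.998  -0.004   0.     -0.004]
```

```bash
python3 -m pendant '[[-20,1,20,0,0,0],[-35,1,35,0,0,0],[-45,1,45,0,0,0],[-50,1,50,0,0,0],[-52,1,52,0,0,0],[-52,1,52,0,0,0],[-52,1,52,0,0,0]]' && python3 -m pendant '[[0,0,0,0,0,0],[0,0,0,0,0,0],[0,0,0,0,0,0],[0,0,0,0,0,0]]' 45 10 && python3 -m pendant '[[0,0,-20,0,0,0],[0,0,-50,0,0,0],[0,0,-100,0,0,0],[0,0,-150,0,0,0],[60,0,-190,0,-0.18,0],[100,0,-210,0,-0.36,0],[120,0,-220,0,-0.54,0],[120,0,-220,0,-0.7,0],[120,0,-220,0,-0.78,0],[120,0,-220,0,-0.78,0]]'
python3 - <<'E'
from h import *
s=r.get_state(); print(s['joints'])
s=cap('side','s12.png')[100:340,190:390,::-1]; t=cap('top','t12.png')[125:255,255:385,::-1]
im=np.zeros((480,800,3),np.uint8); im[:,:400]=cv2.resize(s,(400,480)); im[:400,400:]=cv2.resize(t,(400,400),interpolation=cv2.INTER_CUBIC); cv2.imwrite('pics/m12.png',im)
E
```

```text
time_s: 32.62
tcp_pos: [0.3845, 0.199, 0.0459]
eef_rot: [-179.6, -45.0, -58.7]
contact_force: [0.1, -0.2, 0.1]
gripper_width: 0.0136
gripper_force: 55.0
time_s: 33.12
tcp_pos: [0.3845, 0.1987, 0.0455]
eef_rot: [-179.6, -45.1, -58.7]
contact_force: [0.4, -0.3, -0.3]
gripper_width: 0.0437
gripper_force: 0.0
time_s: 34.38
tcp_pos: [0.3468, 0.2576, 0.2865]
eef_rot: [-179.7, -0.3, -58.6]
contact_force: [0.1, 0.3, 0.7]
gripper_width: 0.0451
gripper_force: 0.0
[ 63.3413  -5.0262 -24.42     0.44   -70.484  -32.0944]
```

View pics/m12.png

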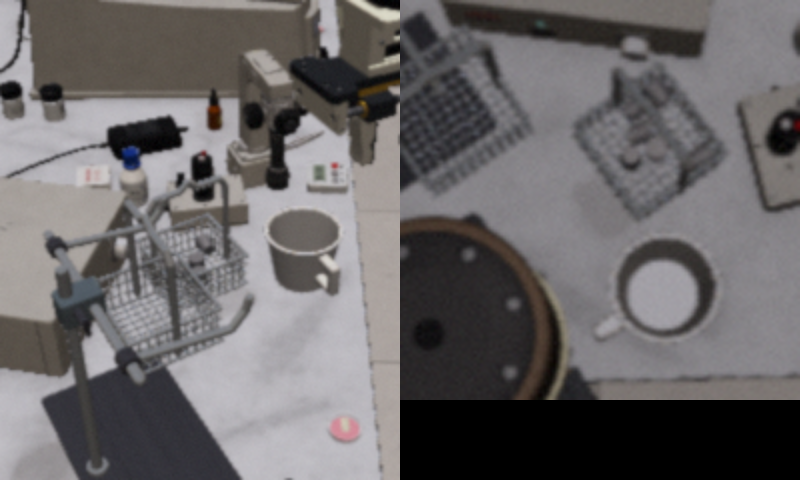

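The composite shows the empty beaker upright, rim at about (665,288), and the stoppers in the basket on both sides of the bar. The basket is unmoved. I'll check the bench for strays by differencing, and take the grasp numbers for the basket.

```bash
python3 - <<'E'
from h import *; import kin
for n,a,b in(('side','side0.png','s12.png'),('top','top0.png','t12.png'),('top','top0.png','t11.png')):
    d=np.abs(cv2.imread('pics/'+a).astype(int)-cv2.imread('pics/'+b)).max(2)>35
    k,lab,st,ce=cv2.connectedComponentsWithStats(d.astype(np.uint8)); print(n,[(ce[i].round().tolist(),int(st[i,4])) for i in range(1,k) if st[i,4]>=8])
# notch height/pos from views: basket corners again
c=np.array([.563,.1455]); x=np.array([np.cos(np.radians(32.3)),np.sin(np.radians(32.3))])
sh=c+.029*x; print('shoulder',sh)
for yaw in(-147.7,32.3):
    Rt=R.from_euler('xyz',[180,0,yaw],degrees=True)
    print(yaw,kin.ik(np.array([*sh,.142]),Rt,kin.P,r.get_state()['joints']),relR([*sh,.30],Rt))
hk=np.array([.4918,.4647]); ys=np.array([-.549,.836])
for yaw in(-56.7,123.3):
    print(yaw,kin.ik(np.array([*(hk+.029*ys),.23]),R.from_euler('xyz',[180,0,yaw],degrees=True),kin.P,[60,20,-10,0,-60,-30+(yaw>0)*180]))
E
```

```text
side [([401.0, 7.0], 382), ([565.0, 12.0], 1571), ([396.0, 59.0], 4891), ([592.0, 268.0], 23757), ([551.0, 105.0], 439), ([385.0, 145.0], 3128), ([390.0, 117.0], 28), ([475.0, 121.0], 41), ([483.0, 120.0], 9), ([388.0, 127.0], 125), ([478.0, 127.0], 18), ([462.0, 139.0], 87), ([481.0, 132.0], 17), ([491.0, 138.0], 30), ([532.0, 147.0], 8), ([467.0, 167.0], 94), ([341.0, 215.0], 598), ([290.0, 226.0], 104), ([343.0, 235.0], 531), ([292.0, 239.0], 17), ([330.0, 270.0], 1532)]
top [([337.0, 156.0], 18), ([330.0, 162.0], 8), ([333.0, 170.0], 11), ([329.0, 178.0], 13), ([246.0, 313.0], 18462), ([341.0, 217.0], 658), ([322.0, 230.0], 23), ([62.0, 347.0], 7662), ([212.0, 333.0], 53), ([424.0, 346.0], 64), ([385.0, 360.0], 50), ([441.0, 369.0], 323), ([377.0, 397.0], 11)]
top [([255.0, 299.0], 25601), ([337.0, 157.0], 17), ([276.0, 165.0], 9), ([333.0, 216.0], 63), ([330.0, 228.0], 9), ([61.0, 347.0], 7637), ([184.0, 330.0], 13), ([314.0, 346.0], 200), ([426.0, 346.0], 63), ([387.0, 359.0], 64), ([443.0, 373.0], 386), ([352.0, 376.0], 229)]
shoulder [0.5875 0.161 ]
-147.7 (array([ 33.7,  19.2, -15.7,  -0. , -55. , -91.4]), np.float64(6.994433610105424e-20)) [ 208.821 -154.825  -12.058   -0.009   -0.003    1.557]
32.3 (array([ 33.7,  19.2, -15.7,  -0. , -55. ,  88.6]), np.float64(3.473222061707941e-30)) [ 208.821 -154.825  -12.058    0.003   -0.009   -1.585]
-56.7 (array([ 62.1,  21.7,   0.4,   0. , -68.7, -28.8]), np.float64(2.2987771637864532e-21))
123.3 (array([ 62.1,  21.7,   0.4,   0. , -68.7, 151.2]), np.float64(2.6434561763857082e-21))
```

No strays: all differences are the arm, the beaker or the basket's contents. I'll check the arch height by projecting its model into the first pictures, then move above the shoulder.

```bash
python3 - <<'E'
from h import *
c=np.array([.563,.1455]); x=np.array([np.cos(np.radians(32.3)),np.sin(np.radians(32.3))])
P=[[*(c+d*x),z] for d,z in((-.052,.12),(-.044,.14),(-.029,.14),(0,.15),(.029,.14),(.044,.14),(.052,.12))]
print('s0c',((proj('side',P)-[190,160])*2.6).round(0).tolist()); print('t0c',((proj('top',P)-[175,95])*3.75).round(0).tolist())
E
python3 -m pendant '[[50,-40,-12,0,0,0.18],[100,-75,-12,0,0,0.36],[150,-110,-12,0,0,0.54],[209,-155,-12,0,0,0.72],[209,-155,-12,0,0,0.9],[209,-155,-12,0,0,1.08],[209,-155,-12,0,0,1.26],[209,-155,-12,0,0,1.44],[209,-155,-12,0,0,1.557],[209,-155,-12,0,0,1.557],[209,-155,-12,0,0,1.557]]' 50
python3 - <<'E'
from h import *
print(relR([.5875,.161,.141],R.from_euler('xyz',[180,0,-147.7],degrees=True)))
E
```

```text
s0c [[296.0, 89.0], [288.0, 74.0], [274.0, 79.0], [246.0, 78.0], [219.0, 96.0], [204.0, 101.0], [198.0, 121.0]]
t0c [[647.0, 321.0], [643.0, 306.0], [631.0, 289.0], [608.0, 253.0], [585.0, 223.0], [573.0, 206.0], [567.0, 205.0]]
time_s: 35.85
tcp_pos: [0.5875, 0.1623, 0.2993]
eef_rot: [-179.6, 0.2, -147.4]
contact_force: [-0.1, -0.3, 0.7]
gripper_width: 0.05
gripper_force: 0.0
[  1.177   0.021 158.272  -0.007   0.003   0.005]
```

The prediction fits what I saw: notch predicted at (246,78) against about (245,82) seen, so the bar height is right. Descending and gripping the far shoulder.

```bash
python3 -m pendant '[[1,0,50,0,0,0],[1,0,100,0,0,0],[1,0,135,0,0,0],[1,0,150,0,0,0],[1,0,158,0,0,0],[1,0,158,0,0,0]]' && python3 -m pendant '[[0,0,0,0,0,0],[0,0,0,0,0,0],[0,0,0,0,0,0],[0,0,0,0,0,0],[0,0,0,0,0,0],[0,0,0,0,0,0]]' 0 60 && python3 -m pendant '[[0,0,-8,0,0,0],[0,0,-20,0,0,0],[0,0,-20,0,0,0]]'
```

```text
time_s: 36.6
tcp_pos: [0.5885, 0.161, 0.1425]
eef_rot: [-179.6, 0.3, -147.6]
contact_force: [0.8, 0.6, 0.8]
gripper_width: 0.05
gripper_force: 0.0
time_s: 37.35
tcp_pos: [0.588, 0.1608, 0.1417]
eef_rot: [-179.6, 0.2, -147.6]
contact_force: [1.3, -0.7, -0.3]
gripper_width: 0.0075
gripper_force: 60.0
time_s: 37.72
tcp_pos: [0.5885, 0.1612, 0.1633]
eef_rot: [-179.6, 0.4, -147.6]
contact_force: [0.7, 0.3, -4.0]
gripper_width: 0.0075
gripper_force: 59.9
```

Gripped, and the lifted weight is about 3 N more, as expected. Lift, retract and turn by 91°.

```bash
python3 -m pendant '[[0,0,-15,0,0,0],[0,0,-40,0,0,0],[0,0,-70,0,0,0],[0,0,-95,0,0,0],[0,0,-112,0,0,0],[0,0,-112,0,0,0]]'
python3 - <<'E'
from h import *
print(relR([.45,.2,.275],R.from_euler('xyz',[180,0,-56.7],degrees=True)))
E
```

```text
time_s: 38.48
tcp_pos: [0.5876, 0.1614, 0.2754]
eef_rot: [-179.6, 0.4, -147.6]
contact_force: [0.7, 0.5, -4.1]
gripper_width: 0.0074
gripper_force: 59.9
[ 95.53  106.269  -0.972  -0.011   0.     -1.587]
```

```bash
python3 -m pendant '[[10,12,-1,0,0,0],[30,35,-1,0,0,0],[50,58,-1,0,0,0],[70,80,-1,0,0,-0.1],[88,98,-1,0,0,-0.22],[96,106,-1,0,0,-0.36],[96,106,-1,0,0,-0.5],[96,106,-1,0,0,-0.64],[96,106,-1,0,0,-0.78],[96,106,-1,0,0,-0.92],[96,106,-1,0,0,-1.06],[96,106,-1,0,0,-1.2],[96,106,-1,0,0,-1.34],[96,106,-1,0,0,-1.46],[96,106,-1,0,0,-1.55],[96,106,-1,0,0,-1.587],[96,106,-1,0,0,-1.587],[96,106,-1,0,0,-1.587]]'
python3 - <<'E'
from h import *
Rt=R.from_euler('xyz',[180,0,-56.7],degrees=True)
for b in(.12,0): print(relR([.4759-.836*b,.4889-.549*b,.278],Rt))
E
```

```text
time_s: 40.72
tcp_pos: [0.449, 0.1992, 0.2736]
eef_rot: [-179.8, -0.4, -56.8]
contact_force: [-0.2, -1.2, -3.4]
gripper_width: 0.0072
gripper_force: 59.9
[-227.45   -61.171   -5.663   -0.004   -0.006   -0.002]
[-227.62  -181.188   -5.201   -0.004   -0.006   -0.002]
```

```bash
python3 -m pendant '[[-15,-4,-5,0,0,0],[-45,-12,-5,0,0,0],[-80,-22,-5,0,0,0],[-115,-31,-5,0,0,0],[-150,-40,-5,0,0,0],[-185,-50,-5,0,0,0],[-212,-57,-5,0,0,0],[-227,-61,-5,0,0,0],[-227,-61,-5,0,0,0],[-227,-61,-5,0,0,0],[-227,-85,-5,0,0,0],[-227,-110,-5,0,0,0],[-227,-135,-5,0,0,0],[-227,-158,-5,0,0,0],[-227,-174,-5,0,0,0],[-227,-181,-5,0,0,0],[-227,-181,-5,0,0,0],[-227,-181,-5,0,0,0]]'
python3 - <<'E'
from h import *
s=r.get_state(); Rt=R.from_euler('xyz',[180,0,-56.7],degrees=True); print(s['eef_rot'],relR([.4759,.4889,.223],Rt))
a=cap('side','s13.png')[180:330,200:350,::-1]; t=cap('top','t13.png')[110:215,180:285,::-1]
im=np.zeros((500,800,3),np.uint8); im[:500,:450]=cv2.resize(a,None,fx=3.333,fy=3.333,interpolation=cv2.INTER_CUBIC)[:500,:450] ; im[:350,450:]=cv2.resize(t,(350,350),interpolation=cv2.INTER_CUBIC); cv2.imwrite('pics/m13.png',im)
hk=[.4918,.4647]; xs=np.array([.836,.549]); ys=np.array([-.549,.836])
P=[[*hk,.22],[*(hk-.02*xs),.246],[*hk,.2835],[*(hk+.029*ys),.2735],[*(hk-.044*ys),.2735],[*(hk+.029*ys),.278]]
p=proj('side',P); print(((p-[200,180])*3.333).round(0).tolist())
E
```

```text
time_s: 42.98
tcp_pos: [0.4756, 0.488, 0.2784]
eef_rot: [-179.8, -0.4, -56.7]
contact_force: [-0.0, -0.5, -3.0]
gripper_width: 0.0074
gripper_force: 59.9
[-179.7575   -0.364   -56.7146] [-0.895 -0.54  55.356 -0.004 -0.006 -0.   ]
[[348.0, 279.0], [382.0, 227.0], [345.0, 183.0], [376.0, 235.0], [303.0, 149.0], [376.0, 227.0]]
```

View pics/m13.png

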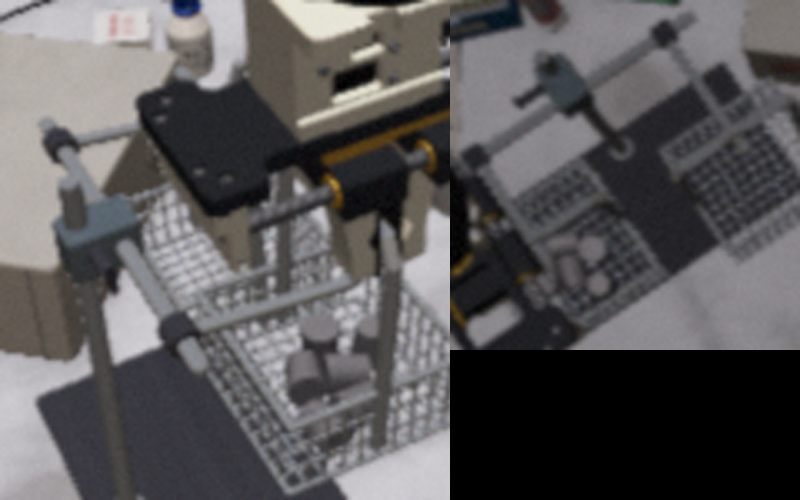

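The composite shows the basket held over the left hook with its stoppers inside. The hook arm runs under the bar. The free shoulder end shows at about (605,197) in the top half, and I'll compare that with the prediction.

```bash
python3 - <<'E'
from h import *
hk=np.array([.4918,.4647]); xs=np.array([.836,.549]); ys=np.array([-.549,.836])
P=[[*hk,.22],[*(hk-.02*xs),.246],[*hk,.2835],[*(hk-.044*ys),.2735],[*(hk-.052*ys),.255]]+[[*(hk+a*.054*ys+b*.052*xs),.1835] for a,b in((-1,-1),(-1,1))]
print(((proj('top',P)-[180,110])*3.333+[450,0]).round(0).tolist())
E
```

```text
[[546.0, 259.0], [551.0, 275.0], [521.0, 243.0], [578.0, 210.0], [594.0, 209.0], [656.0, 282.0], [582.0, 173.0]]
```

```bash
python3 - <<'E'
from h import *
hk=np.array([.4918,.4647]); xs=np.array([.836,.549]); ys=np.array([-.549,.836])
for s in(0,-.006,-.012):
  for e in(0,.005):
    P=[[*(hk+(a*.052+s)*ys+e*xs),z] for a in(1,-1) for z in(.25,.19,.14)]
    print(s,e,((proj('side',P)-[200,180])*3.333).round(0).tolist())
g=cv2.cvtColor(cv2.imread('pics/s13.png'),cv2.COLOR_BGR2GRAY)
for v in(255,265,275,285,295): print(v,g[v,300:330])
for v in(235,240,245,250,255): print(v,g[v,272:300])
E
```

```text
0 0 [[401.0, 301.0], [401.0, 388.0], [401.0, 454.0], [297.0, 176.0], [302.0, 260.0], [305.0, 325.0]]
0 0.005 [[392.0, 305.0], [392.0, 392.0], [392.0, 458.0], [289.0, 179.0], [294.0, 264.0], [298.0, 328.0]]
-0.006 0 [[395.0, 293.0], [395.0, 380.0], [394.0, 446.0], [292.0, 170.0], [297.0, 254.0], [301.0, 318.0]]
-0.006 0.005 [[385.0, 297.0], [386.0, 384.0], [386.0, 450.0], [284.0, 173.0], [289.0, 257.0], [293.0, 321.0]]
-0.012 0 [[388.0, 285.0], [388.0, 372.0], [389.0, 437.0], [287.0, 163.0], [292.0, 247.0], [296.0, 311.0]]
-0.012 0.005 [[379.0, 289.0], [380.0, 376.0], [380.0, 441.0], [278.0, 167.0], [284.0, 251.0], [288.0, 315.0]]
255 [ 78  76  71  71  74  88 100  97  99  98 101  88  65  43  74 106 125 125
 121  86  65  84  97  97 100 101 109 152 187 197]
265 [140 137 132 125 114 101  99 129 164 157 130 170 181 133  91  81  71  72
  70  73 101 133 155 179 189 194 196 196 194 193]
275 [154 167 159 148 168 166 161 168 154 139 131 130 119  96  75  70  74  73
  73 107 164 169 131 139 159 136 123 144 139 134]
285 [ 59  99 136 149 134  93  65  60  60  61  59  57  58  62  68  73  72  76
 104 129 129 115 151 176 145 122 142 142 114 151]
295 [ 59  59  57  58  59  69  85  92 101 109 113 108  84  72  74  70  71  95
 125 127 118 111  98  83  78 111 154 155 130 107]
235 [ 39  38  37  36  32  26  29  20  42  85 109  92  72  72  71  82 155 182
 154 114  80  55  33  29  46  70  82 110]
240 [ 15  17  19  12  20  23  58  83  86 118 105  74  80  86  88  94 103 102
  89  83  85  79  61  56  51  44  37  47]
245 [ 99  96  95  99 107  94  79  82  81  64  55  46  41  40  48  56  70 114
 118 108 128 145 167 187 194 173 117  73]
250 [ 98  98  81  64  65  69  94 138 159 173 146  96  75  73  72 103 125 137
 123 113 118 137 141 116 123 140 124  91]
255 [ 98  96  94  75  72  73  76 119 142 167 142  88  73  72  72 100 111 125
 142 136 130 127 132 131 114 103  92  84]
```

```bash
python3 - <<'E'
from h import *
g=cv2.cvtColor(cv2.imread('pics/t13.png'),cv2.COLOR_BGR2GRAY); g0=cv2.cvtColor(cv2.imread('pics/top0.png'),cv2.COLOR_BGR2GRAY)
np.set_printoptions(linewidth=200)
print('cols 204-232'); 
for v in range(160,190): print(v,g[v,204:233])
hk=np.array([.4918,.4647]); xs=np.array([.836,.549]); ys=np.array([-.549,.836])
for s in(0,-.006,-.012): print(s,proj('top',[[*(hk+(d+s)*ys),z] for d,z in((0,.2835),(-.012,.2735),(-.03,.2735),(-.044,.2735),(-.052,.255))]).round(1).tolist())
E
```

```text
cols 204-232
160 [136 135 137 138 134 134 129 123 106  91  81  85  83  77  81  84  87  78  58  42  37  37  36  36  38  35  39  40  33]
161 [135 136 134 134 134 123 118 102  88  82  80  84  73  57  63  83  93  89  78  62  49  40  37  36  39  37  38  37  35]
162 [134 133 132 130 124 108  88  76  79  81  79  83  73  56  55  68  73  78  89  89  70  47  38  37  35  36  35  34  38]
163 [133 128 122 114 103  85  80  74  75  71  60  66  71  66  64  67  60  65  85  95  83  57  41  35  37  38  34  36  33]
164 [126 116 104  83  80  80  83  77  78  73  56  54  64  71  75  67  61  60  79  97  90  65  45  37  38  34  36  35  35]
165 [110  99  84  81  82  77  67  60  66  66  65  61  64  65  57  51  61  63  66  76  89  82  58  44  35  35  39  33  35]
166 [86 76 79 82 73 67 55 57 61 70 70 67 61 53 48 47 61 72 66 64 80 89 79 56 40 36 33 36 36]
167 [82 73 73 70 61 62 58 56 59 64 64 55 56 60 58 55 62 67 62 62 75 84 77 62 46 38 36 35 37]
168 [82 72 65 61 57 65 69 70 61 56 50 46 54 75 78 66 62 61 71 77 79 75 75 69 55 43 37 37 39]
169 [73 65 61 54 56 66 69 61 55 61 59 48 59 76 80 76 77 80 81 81 77 74 65 71
[... 1609 characters left out ...]
64  55  57]
186 [ 33  48  75  86  89  79  67  57  53  58  62  63  62  64  72  89 100 108 109 108 105  95  68  43  41  50  63  64  70]
187 [ 22  34  59  78  88  84  67  52  54  70  81  85  79  69  65  70  85  99 101 103  94  74  50  37  40  47  60  68  64]
188 [21 23 43 65 84 84 72 59 66 79 89 91 85 76 62 54 59 84 97 86 62 45 44 51 52 53 62 64 62]
189 [26 19 24 47 70 81 74 61 60 76 87 91 87 81 66 50 53 78 89 77 54 39 48 68 68 55 45 49 62]
0 [[201.2, 182.9], [206.9, 180.8], [213.4, 176.5], [218.5, 173.1], [223.3, 172.8]]
-0.006 [[203.4, 181.4], [209.0, 179.4], [215.6, 175.0], [220.6, 171.6], [225.4, 171.4]]
-0.012 [[205.6, 180.0], [211.2, 177.9], [217.7, 173.6], [222.8, 170.2], [227.5, 170.0]]
```

Both views put the basket about 5 mm behind the trough and about 5 mm to the right of it. I'll correct by a few millimetres and lower in steps, watching the force.

```bash
python3 -m pendant '[[-5,3,0,0,0,0],[-5,3,0,0,0,0],[-5,3,10,0,0,0],[-5,3,20,0,0,0],[-5,3,30,0,0,0],[-5,3,40,0,0,0],[-5,3,44,0,0,0],[-5,3,44,0,0,0]]' && python3 -m pendant '[[0,0,3,0,0,0],[0,0,6,0,0,0],[0,0,6,0,0,0]]' && python3 -m pendant '[[0,0,2,0,0,0],[0,0,4,0,0,0],[0,0,4,0,0,0]]'
```

```text
time_s: 44.08
tcp_pos: [0.4711, 0.4907, 0.2337]
eef_rot: [-179.8, -0.4, -56.7]
contact_force: [0.3, 0.4, -3.5]
gripper_width: 0.0073
gripper_force: 59.9
time_s: 44.45
tcp_pos: [0.471, 0.4906, 0.2279]
eef_rot: [-179.8, -0.4, -56.7]
contact_force: [0.4, 0.1, -3.6]
gripper_width: 0.0074
gripper_force: 59.9
time_s: 44.82
tcp_pos: [0.4716, 0.4915, 0.2246]
eef_rot: [-179.6, -0.3, -56.7]
contact_force: [1.4, 2.5, -1.9]
gripper_width: 0.0076
gripper_force: 59.9
```

```bash
python3 -m pendant '[[0,0,1,0,0,0],[0,0,2,0,0,0],[0,0,2,0,0,0]]'; python3 - <<'E'
from h import *
cap('side','s14.png'); cap('top','t14.png'); print(r.get_state()['moment'])
g=cv2.cvtColor(cv2.imread('pics/t14.png'),cv2.COLOR_BGR2GRAY); np.set_printoptions(linewidth=200)
for v in range(164,196): print(v,g[v,196:228])
hk=np.array([.4918,.4647]); xs=np.array([.836,.549]); ys=np.array([-.549,.836])
print(proj('top',[[*(hk+d*ys),z] for d,z in((0,.231),(-.012,.221),(-.03,.221),(-.044,.221),(-.052,.2))]+[[*(hk+a*.01*xs),.22+.0] for a in(-2,0,3,6)]).round(1).tolist())
E
```

```text
time_s: 45.2
tcp_pos: [0.4717, 0.4916, 0.223]
eef_rot: [-179.6, -0.3, -56.7]
contact_force: [1.6, 4.1, 5.0]
gripper_width: 0.0075
gripper_force: 60.0
[ 1.7179 -0.66    0.0958]
164 [130 135 135 135 133 133 133 129 129 119 101  79  59  46  39  38  37  37  35  36  37  38  38  38  39  45  55  78  81  58  40  36]
165 [124 131 134 133 130 129 131 122 115  94  70  50  38  36  35  37  37  38  37  37  34  35  36  41  50  64  75  82  83  73  59  44]
166 [115 125 131 133 131 124 117 102  77  58  43  40  37  37  36  39  36  39  34  37  38  41  41  54  71  78  80  72  76  85  80  61]
167 [100 119 130 132 125 107  90  69  51  39  34  40  37  37  41  40  36  38  37  38  40  49  58  75  83  75  67  62  69  81  89  79]
168 [ 98 111 123 121 105  77  56  49  37  36  38  37  37  35  35  37  37  38  37  42  53  60  75  79  77  66  62  59  63  76  89  93]
169 [89 95 96 87 69 50 39 38 38 35 36 38 33 37 35 35 39 43 47 60 68 73 71 65 59 62 66 68 68 77 86 88]
170 [75 87 77 61 48 41 34 39 39 37 37 36 37 39 37 38 42 53 65 76 80 68 59 48 53 57 69 75 68 66 62 76]
171 [61 82 84 67 49 38 36 37 38 38 37 37 35 36 33 
[... 2136 characters left out ...]
24  20  28  27  29  29  30  30  25  27  41  55  60  66  64  55  56  62  61  59  57  63  62  63  64  81  96 100 105]
192 [ 32  30  29  28  22  25  31  28  31  30  34  31  24  27  48  61  62  54  49  52  48  48  52  62  76  86  81  68  68  77  95 102]
193 [29 32 29 31 24 21 25 32 31 32 32 33 26 27 37 49 51 56 53 50 46 45 64 82 89 95 86 70 60 59 76 86]
194 [30 30 29 29 28 25 23 28 33 33 33 31 32 28 29 34 46 62 66 59 47 51 67 81 92 95 87 75 63 55 60 64]
195 [18 23 25 31 28 28 25 21 30 27 31 30 30 26 23 20 47 63 64 57 45 48 63 75 91 95 91 78 67 59 53 53]
[[207.6, 186.9], [212.9, 184.8], [219.1, 180.7], [223.9, 177.5], [228.6, 177.4], [213.2, 194.3], [208.9, 187.7], [202.3, 177.8], [195.8, 168.0]]
```

The top view has the bar shoulder within about 1 px of prediction, crossing the hook at about (207,186). First contact came about 2 mm above the predicted seating height, so the notch is on the hook. Releasing.

```bash
python3 -m pendant '[[0,0,-1,0,0,0],[0,0,-1,0,0,0]]' && python3 -m pendant '[[0,0,0,0,0,0],[0,0,0,0,0,0],[0,0,0,0,0,0],[0,0,0,0,0,0],[0,0,0,0,0,0],[0,0,0,0,0,0],[0,0,0,0,0,0],[0,0,0,0,0,0]]' 40 10 && python3 -m pendant '[[0,0,-10,0,0,0],[0,0,-30,0,0,0],[0,0,-60,0,0,0],[0,0,-100,0,0,0],[0,60,-120,0,0,0],[0,120,-130,0,0,0],[0,180,-130,0,0,0],[0,230,-130,0,0,0],[0,230,-130,0,0,0],[0,230,-130,0,0,0],[0,230,-130,0,0,0],[0,230,-130,0,0,0]]'
python3 - <<'E'
from h import *
s=cap('side','s15.png'); t=cap('top','t15.png')
np.set_printoptions(linewidth=200)
g=cv2.cvtColor(t,cv2.COLOR_RGB2GRAY)
for v in range(172,200,1): print(v,g[v,196:228])
for n,a,b in(('side','side0.png','s15.png'),('top','top0.png','t15.png')):
    d=np.abs(cv2.imread('pics/'+a).astype(int)-cv2.imread('pics/'+b)).max(2)>35
    k,lab,st,ce=cv2.connectedComponentsWithStats(d.astype(np.uint8)); print(n,[(ce[i].round().tolist(),st[i,:4].tolist(),int(st[i,4])) for i in range(1,k) if st[i,4]>=15])
E
```

```text
time_s: 45.55
tcp_pos: [0.4715, 0.4916, 0.2234]
eef_rot: [-179.7, -0.3, -56.7]
contact_force: [2.9, 5.8, 1.7]
gripper_width: 0.0074
gripper_force: 60.0
time_s: 46.55
tcp_pos: [0.4712, 0.4907, 0.2231]
eef_rot: [-179.8, -0.4, -56.7]
contact_force: [0.2, 0.5, -0.7]
gripper_width: 0.04
gripper_force: 0.0
time_s: 48.05
tcp_pos: [0.2785, 0.3653, 0.3516]
eef_rot: [-179.8, -0.4, -56.8]
contact_force: [0.6, 0.4, -0.2]
gripper_width: 0.04
gripper_force: 0.0
172 [80 82 85 77 58 41 35 34 30 36 33 33 35 34 37 36 38 43 54 75 79 76 68 58 51 52 70 69 64 63 60 73]
173 [68 71 85 86 70 53 38 37 32 36 33 35 33 36 33 39 47 59 73 81 75 66 57 55 53 51 65 73 74 68 60 65]
174 [76 69 82 86 82 71 49 36 34 36 36 36 34 37 41 51 66 74 77 65 59 55 53 54 59 55 67 73 66 61 67 69]
175 [101  77  71  84  86  82  63  43  35  37  37  35  40  44  60  69  75  70  65  56  49  50  51  59  63  71  80  73  64  68  77  78]
176 [120  91  66  71  84  84  74  53  42  36  36  45  52  61  72  79  72  57  55  53  58  55  54  64  73  76  80  80  80  79  76  75]
177 [124 104  75  65  76  84  83  68  49  40  45  56  70  74  66  66  61  
[... 3938 characters left out ...]
0], [265, 195, 33, 32], 529), ([208.0, 208.0], [192, 196, 38, 25], 164), ([210.0, 202.0], [206, 197, 11, 10], 37), ([232.0, 203.0], [226, 196, 14, 13], 72), ([242.0, 201.0], [239, 198, 7, 6], 18), ([341.0, 217.0], [326, 203, 31, 31], 663), ([181.0, 315.0], [104, 227, 170, 173], 13861), ([322.0, 230.0], [319, 228, 7, 5], 24), ([183.0, 265.0], [177, 261, 12, 9], 39), ([122.0, 305.0], [109, 289, 27, 31], 435), ([50.0, 348.0], [0, 302, 121, 98], 6649), ([123.0, 322.0], [119, 319, 9, 6], 17), ([122.0, 340.0], [119, 335, 6, 11], 44), ([139.0, 347.0], [129, 334, 19, 27], 169), ([423.0, 345.0], [414, 342, 18, 7], 51), ([438.0, 363.0], [432, 350, 10, 32], 171), ([382.0, 363.0], [379, 359, 7, 9], 27)]
```

The basket stays hanging after release, with the shoulder ridge at (219,181) as predicted. The hung basket, dish and timer show no difference. One last check that it's at rest and upright before handing in.

```bash
python3 -m pendant '[[0,0,0,0,0,0],[0,0,0,0,0,0],[0,0,0,0,0,0],[0,0,0,0,0,0],[0,0,0,0,0,0],[0,0,0,0,0,0],[0,0,0,0,0,0],[0,0,0,0,0,0]]' >/dev/null; python3 - <<'E'
from h import *
a=cv2.imread('pics/s15.png').astype(int); s=cap('side','s16.png')[:,:,::-1].astype(int)
print('moved px',(np.abs(a-s).max(2)[180:360,240:360]>30).sum())
g=cv2.cvtColor(cv2.imread('pics/s16.png'),cv2.COLOR_BGR2GRAY); np.set_printoptions(linewidth=200)
hk=np.array([.4918,.4647]); xs=np.array([.836,.549]); ys=np.array([-.549,.836])
zz=(.20,.18,.16,.14,.12)
p=proj('side',[[*(hk+.052*ys),z] for z in zz]); print('near leg pred',p.round(1).tolist())
for u,v in p: print(int(round(v)),int(u)-10,g[int(round(v)),int(u)-10:int(u)+11])
print('corners rim pred',proj('side',[[*(hk+i*.052*ys+j*.05*xs),.131] for i,j in((1,-1),(1,1))]).round(1).tolist())
E
```

```text
moved px 1
near leg pred [[320.3, 292.3], [320.2, 300.5], [320.2, 308.4], [320.2, 316.1], [320.1, 323.6]]
292 310 [156 157 164 151 138 148 138 102  63  60  65  68  74 134 134 128 147 124 103 113 122]
300 310 [154 137 108  93 107 116 118  91  67  61  63  66  67  99 104 148 171 138 142 169 129]
308 310 [108 105 105 105 105 104  83  63  59  62  67  62  81 116 129 149 166 154 133 114 106]
316 310 [ 55  52  56  61  74  87  92  76  61  63  64  63  83 125 162 170 157 142 132 128 113]
324 310 [104 122 126 127 115 103  87  73  65  62  61  69 100 120 108 141 173 178 149 110 135]
corners rim pred [[344.3, 307.6], [294.5, 332.1]]
```

The near leg is within 1 px of prediction and upright (centre at about u=320), and nothing moves. Handing in.

```bash
python3 -c "
from plant import r
print(r.close_job())"
```

```text
the job is handed in; nothing more can be done
None
```

I handed the job in: the basket with the stoppers hangs at rest by its notch on the free left hook and the empty beaker stands upright on the bench; the other basket, timer and dish look unmoved in the pictures, but I never counted all six stoppers in the basket (I only saw no strays on the bench), and no verdict came back.

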